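# Load and lock the bench finisher

## Robot

A 7-joint arm with a two-finger parallel gripper is mounted at the origin on the work surface. World frame = base frame: x ahead of the robot, y to its left, z up, the work surface at z = 0. Lengths are in mm, angles in degrees, forces in N, time in s.
With the tool pointing down it reaches from about 425 to 1025 mm from the base axis. Payload 3.6 kg.
Tool frame: the origin (TCP) lies at the very end of the fingers, on their centre line; the grasp point (between the pads) lies 19 mm behind it (bot.tcp_to_grasp is the distance from the TCP to the grasp point, in mm); z points along the fingers, y is the line along which they close (so a half turn about z gives the same grasp; the last joint's range is limited). The gripper opens to 85 mm and grips with 20 to 120 N. Pads are 22 mm wide; open, the fingers measure 114 mm over their backs; the gripper's body (76 mm by 85 mm) begins 54 mm behind the grasp point. The pads swing forward as they close: fully open they stand 13 mm farther back than shut.
Start: joints at [58.298, 33.873, 2.773, 92.16, -1.908, 54.013, -1.931], TCP at [321.734, -649.705, 231.302] pointing down, gripper open.
Joint ranges: [-153.93, 153.93], [-27.13, 128.08], [-72.61, 78.16], [10.71, 143.7], [-87.88, 267.88], [4.46, 118.87], [-176.78, 176.78]. Speed limits (degrees/s): [147.25, 147.25, 180, 180, 180, 180, 180].

## Interface

Orientations are given as a 3x3 rotation matrix whose columns are the frame's x, y, z axes.
In Python, from station import status, cams, order, finder, bot gives the robot as it stands.
- The arm moves only by the tool servo_tool, never from a script. Its argument "steps" is a list of rows, each a list of 4 numbers: the shift along the tool's x, y, z in m, then the turn about the tool's z in degrees. In form: [[dx, dy, dz, roll], ...]. A call has exactly 5 rows; each row shifts and turns the commanded pose from where the row before left it, along the tool's axes as they then stand; what a row does not reach is not made up. A row lasts 1/12 s, in which the tool goes at most 41.7 mm and 7.16 degrees, less where a joint would pass 70% of its speed; a pose out of reach is approached as far as the arm can. A call with a gripper value outside its range is refused whole. "fingers" is the opening, from 0 (shut) to 1 (fully open), set as the call begins (left out, the last holds). The fingers move at their own pace and stop on an object; "grip_force" is the grip in N (left out, the last holds). Time passes only in rows, so rows that do not move let the fingers close, or fill a call up. It gives the time, the measured TCP pose, the force, the opening and the grip force at its end, in the units of the state.
- status.read_state(): the state, without advancing time (a new reading comes with each control period).
- cams.get_image(name): name is "scene" or "top" or "wrist"; returns (picture, depth): 420x560x3 uint8, blue, green, red; 420x560 float32, mm along the optical axis (not along the pixel's ray), 0 where there is no reading.
- cams.camera_params(name): a dict with "fx", "fy", "cx", "cy" (pixels), "R" (3x3) and "t" (3): a world point X has camera coordinates R X + t; the wrist camera has in their place "T_tool_cam" (4x4, takes a point from camera to tool coordinates, whose origin is the TCP and whose axes are the flange's). Camera axes: x right, y down, z forward; pixel columns grow to the right and rows downward; lengths in mm; the calibration is good to about 2 mm. A picture is of the moment at which its call begins: read the wrist's pose just before it. camera_params takes no time and is no camera call.
- order.finish_job(): hands the job in; it is judged then, once.
Trained networks look in the newest picture that a camera, given by its name, has taken for a name from the list of things; names that differ only in an ending like _2 or _b are one class to them, and where a whole thing is asked for, a point or a joint stands for the part that bears it (a point fixed in the world has none). Each returns a list of dicts, best first, with "confidence" (0 to 1); they miss things now and then, are a little off and sometimes report something else, mostly with a low value. They report only what shows in the picture. A call takes as long as a camera call. They do not tell look-alikes from the thing itself.
- finder.find_in(camera, label): "centre" ([column, row] in pixels, amid what is visible of it).
The state is a dict: "t": time; "q": joint angles; "qvel": joint speeds; "joint_efforts": joint torques, N m; "position": TCP position; "tool_rot": TCP orientation; "wrist_force": force on the tool from outside, world axes, zero at the start; "ft_torque": the same for the moment, N m; "grip_width": finger opening in mm; "grasp_force": force on a finger pad.
Only numpy, scipy, OpenCV 4.12 (cv2) and the standard library are available. Lean on these libraries where they do the work, as an engineer would, in place of code of your own. Each camera call takes 0.05 s, during which the arm holds its last target. There are 200 camera calls.

## Task

Load the small vibratory finisher on the goldsmith's bench: lift its counterweighted lid by the red handle past its balance point so that it rests fully open by itself with your hand off it, put every silver pill box from the cork pad into the tub, and bring the lid back down fully shut. Then take the T-key from its wooden rack, lower it down the lock shaft over the square brass stem, turn the stem clockwise (seen from above) until it stops so that the lid is locked, and hang the key back upright in its rack by its crossbar. Leave the bottle, the tin and the blue burr block where they are.

Things in the scene. Friction and masses are not known exactly. Their poses are not given: they have to be found in the camera images.
- finisher: Fixed machine: blue base 236 x 176 x 30 mm with a grey open tub, walls 8 mm, inside 200 (x) x 150 (y) mm, inner floor 30 mm and wall tops 90 mm above the bench. Origin: under the tub's centre on the bench, z up; x runs along the lid's hinge, which is on the +y side; the lid's handle is on the -y side, and so is the lock column (see shaft_mouth).
- shaft_mouth (a point): Centre of the open top of the blue lock column, 115 mm above the bench. The column is 54 mm square outside, with a square shaft 42 mm wide straight down to the brass stem, walls parallel to this point's x and y (the finisher's axes, z up). A flat yellow ring with a tongue on top of it turns with the stem: a pointer only, it cannot be touched.
- lid (a joint): Angle of the aluminium lid (236 x 176 x 8 mm; dark steel counterweight on arms behind the hinge): 0 = shut, grows as the handle goes up and over towards the finisher's +y, stop at 1.75 rad (fully open, leaning outward). Balances at about 0.86 rad: below it falls shut, above it falls open by itself (damped, no latch). About 2 N up at the handle lifts it from shut.
- lid_handle (a point): Middle of the lid's round red handle bar, 12 mm in diameter, 90 mm free between two side arms, parallel to the hinge, 55 mm beyond the lid's free edge and in the lid's middle plane (97 mm above the bench when shut). Moves on a circle of 231 mm radius about lid_hinge. Axes move with the lid: x along the bar, -y from hinge to handle.
- lid_hinge (a point): Fixed point on the hinge axis (97 mm above the bench) straight across from the handle's middle: the centre of the handle's circle. Axes those of the finisher: x along the hinge.
- stem (a joint): Turn of the lock stem: 0 = unlocked, grows clockwise seen from above, stop at 1.15 rad = locked. It starts between 0 and 0.2, has friction (about 0.12 N m) and stays where it is left.
- stem_top (a point): Centre of the top of the brass stem at the bottom of the lock shaft, 30 mm above the bench, 85 mm below the shaft's mouth. The stem is 14 mm square, its top 6 mm tapering to 8 mm, 24 mm tall, upright on the shaft's axis. Axes turn with the stem: x and y square to its sides; the yellow pointer tongue lies along +x.
- key: Steel T-key, green crossbar, 0.28 kg. Origin: centre of its lower end, z up along its 14 mm shank. Lower end: square socket 25 mm outside, 17 mm inside, 22 mm deep, sides parallel to key x and y (0.25 rad of play on the stem). Crossbar along y, 110 mm long, 14 mm wide (x), 16 mm tall, underside 130 mm, middle 138 mm above the origin. Hangs in its rack.
- key_bar (a point): Middle of the key's crossbar, 138 mm above the key's lower end.
- rack: Fixed wooden key rack: two posts 34 (x) x 30 (y) mm, tops 140 mm above the bench, at y = +42 and -42 mm, a gap of 54 mm for the shank, open to +x and -x. The crossbar lies along y on both post tops, the key hanging between them, its lower end 10 mm above the bench. Foot plate 60 x 125 x 6 mm. Origin: under its centre on the bench.
- rack_seat (a point): Middle between the two post tops, 140 mm above the bench: where the middle of the crossbar's underside belongs.
- pad: Fixed cork pad, 200 (x) x 240 (y) mm, 3 mm thick, on which the pill boxes stand at the start. Origin: under its centre.
- bottle: Bystander: metal bottle, 54 mm in diameter, 115 mm high, loose. Origin: under its centre.
- tin: Bystander: small open steel tin, 56 mm in diameter, 20 mm high, loose. Origin: under its centre.
- burr_block: Bystander: blue block, 70 x 100 x 45 mm with polishing burrs on top up to 62 mm, loose. Origin: under its centre.
- box0: One of two to four alike silver pill boxes (absent: None): closed round box, 36 mm in diameter, straight sides up to 30 mm, slightly domed lid to 36 mm, brass band, about 90 g. Origin: centre of its underside, z up.
- box1: One of two to four alike silver pill boxes (absent: None): closed round box, 36 mm in diameter, straight sides up to 30 mm, slightly domed lid to 36 mm, brass band, about 90 g. Origin: centre of its underside, z up.
- box2: One of two to four alike silver pill boxes (absent: None): closed round box, 36 mm in diameter, straight sides up to 30 mm, slightly domed lid to 36 mm, brass band, about 90 g. Origin: centre of its underside, z up.
- box3: One of two to four alike silver pill boxes (absent: None): closed round box, 36 mm in diameter, straight sides up to 30 mm, slightly domed lid to 36 mm, brass band, about 90 g. Origin: centre of its underside, z up.
Not all that is in view belongs to the job. Leave any black or turquoise look-alike of the box3 alone.

How it is judged:
By the outcome, as a careful person would: the job done as asked, in the order asked, and still so for the second after the job is handed in, with the robot touching nothing.
Of box0, box1, box2, box3 only 2 to 4 are there at a start; the rules pass over those that are not, and their reading is None.
At some moment in a run one of box0, box1, box2, box3 may be knocked a few centimetres aside while the robot is not near it.
It also fails if it takes over 210 s, if anything falls off the work surface, if the arm or the gripper's body presses on something with over 40 N, if the wrist force passes 120 N, or if a joint passes its speed limit or range.

## Working session

There is one attempt and no reset: what is moved stays moved. The work goes in short steps, Python scripts to look and compute and a tool call to move; the robot and the scene stay as the last step left them, time stands still between calls to the robot, and variables do not carry over. Pictures are saved under pics/ and viewed, at most 14 in all, crops included, and the job is handed in when it is done.

Besides the shell and the picture viewer there is one more tool, called by a JSON object that holds its "op" and its "data", one argument or row to a line. servo_tool: Moves the arm, as the interface text tells. Its arguments: {"type":"object","properties":{"steps":{"type":"array"},"fingers":{"type":"number"},"grip_force":{"type":"number"}},"required":["steps"]}

```bash
ls; mkdir -p pics; cat > h.py <<'E'
import numpy as np, cv2
from station import status, cams, order, finder, bot
def px2w(cam,u,v,z=None,d=None,st=None):
    p=cams.camera_params(cam); ray=np.array([(u-p['cx'])/p['fx'],(v-p['cy'])/p['fy'],1.])
    if 'R' in p:
        R=np.array(p['R']).T; o=-R@np.array(p['t'])
    else:
        st=st or status.read_state(); T=np.array(p['T_tool_cam']); Rt=np.array(st['tool_rot'])
        R=Rt@T[:3,:3]; o=Rt@T[:3,3]+np.array(st['position'])
    r=R@ray
    return o+r*(d if d is not None else (z-o[2])/r[2])
def w2px(cam,X):
    p=cams.camera_params(cam); c=np.array(p['R'])@np.array(X)+np.array(p['t'])
    return c[0]/c[2]*p['fx']+p['cx'],c[1]/c[2]*p['fy']+p['cy']
def cloud(cam,dep,st=None):
    v,u=np.mgrid[:dep.shape[0],:dep.shape[1]]
    p=cams.camera_params(cam); C=np.stack([(u-p['cx'])/p['fx']*dep,(v-p['cy'])/p['fy']*dep,dep],-1)
    if 'R' in p: return (C-np.array(p['t']))@np.array(p['R'])
    T=np.array(p['T_tool_cam']); st=st or status.read_state(); Rt=np.array(st['tool_rot'])
    return (C@T[:3,:3].T+T[:3,3])@Rt.T+np.array(st['position'])
E
python3 - <<'E'
from h import *
for c in('scene','top'):
    im,d=cams.get_image(c); cv2.imwrite(f'pics/{c}0.png',im); np.save(f'pics/{c}0.npy',d)
    for l in ['finisher','lid_handle','stem_top','key','rack','pad','bottle','tin','burr_block','box0']:
        r=finder.find_in(c,l)
        for x in r[:6]:
            u,v=x['centre']; dd=d[min(419,int(v)),min(559,int(u))]
            print(c,l,np.round(x['centre']),round(x['confidence'],2),np.round(px2w(c,u,v,d=dd)))
s=status.read_state(); print(s['t'],s['position'],np.round(s['tool_rot'],3).tolist(),s['grip_width'])
print(cams.camera_params('wrist'))
E
```

```text
pics
scene finisher [360. 186.] 0.96 [615. 140. 110.]
scene lid_handle [365. 171.] 0.82 [577. 204. 102.]
scene stem_top [341. 197.] 0.72 [624.  62. 119.]
scene key [300. 235.] 0.79 [ 669. -102.  135.]
scene rack [290. 261.] 0.91 [ 680. -137.   92.]
scene pad [179. 271.] 0.75 [ 485. -291.    1.]
scene bottle [228. 352.] 0.84 [ 755. -339.   76.]
scene burr_block [400. 266.] 0.6 [811.  51.  60.]
scene burr_block [217. 256.] 0.16 [ 528. -215.   34.]
scene box0 [218. 254.] 0.7 [ 529. -213.   38.]
scene box0 [254. 227.] 0.65 [506. -98.  34.]
scene box0 [200. 237.] 0.55 [ 450. -213.   32.]
scene box0 [184. 211.] 0.53 [ 342. -193.   26.]
scene box0 [357. 182.] 0.36 [591. 158.  99.]
top finisher [176. 208.] 0.71 [564. 196. 103.]
top stem_top [218. 190.] 0.58 [613.  85. 113.]
top stem_top [180. 209.] 0.27 [563. 188.  98.]
top key [284. 170.] 0.71 [663. -90. 153.]
top key [225. 132.] 0.52 [792.  78.  45.]
top rack [280. 184.] 0.62 [650. -82.   7.]
top rack [285. 170.] 0.44 [664. -91. 156.]
top pad [348. 244.] 0.76 [ 482. -276.    5.]
top pad [180. 210.] 0.58 [560. 185. 104.]
top bottle [371. 15
[... 184 characters left out ...]
 0.6 [ 516. -207.   40.]
top box0 [322. 260.] 0.6 [ 434. -199.   38.]
top box0 [282. 238.] 0.5 [494. -88.  33.]
1.1 [ 321.72825105 -649.71192526  231.28451649] [[0.896, 0.444, -0.0], [0.444, -0.896, -0.0], [-0.0, 0.0, -1.0]] 84.99448197668455
{'fx': 368.3505400326184, 'fy': 368.3505400326184, 'cx': 279.8749616994733, 'cy': 207.95751632924726, 'T_tool_cam': array([[ 1.17451713e-04, -9.46317242e-01, -3.23239329e-01,
         8.34781312e+01],
       [ 9.99999952e-01,  1.81877327e-05,  3.10111836e-04,
         3.77163328e-01],
       [-2.87585187e-04, -3.23239350e-01,  9.46317198e-01,
        -1.42503764e+02],
       [ 0.00000000e+00,  0.00000000e+00,  0.00000000e+00,
         1.00000000e+00]])}
```

View pictures.

```bash
python3 -c "
import cv2
a=cv2.imread('pics/scene0.png');cv2.imwrite('pics/s1.png',cv2.resize(a,(784,588)))
b=cv2.imread('pics/top0.png');cv2.imwrite('pics/t1.png',cv2.resize(b[80:320,90:430],(782,552),interpolation=cv2.INTER_CUBIC))"
```

```text
(no output)
```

View pics/s1.png

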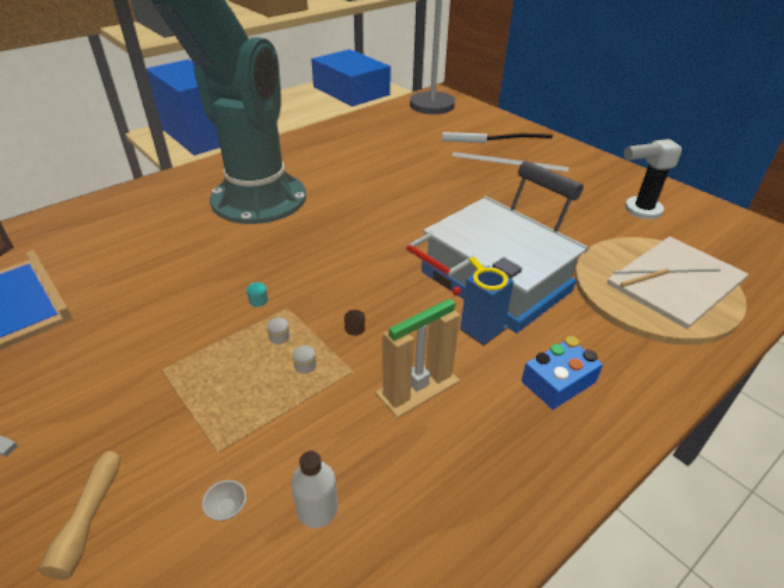

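View pics/t1.png

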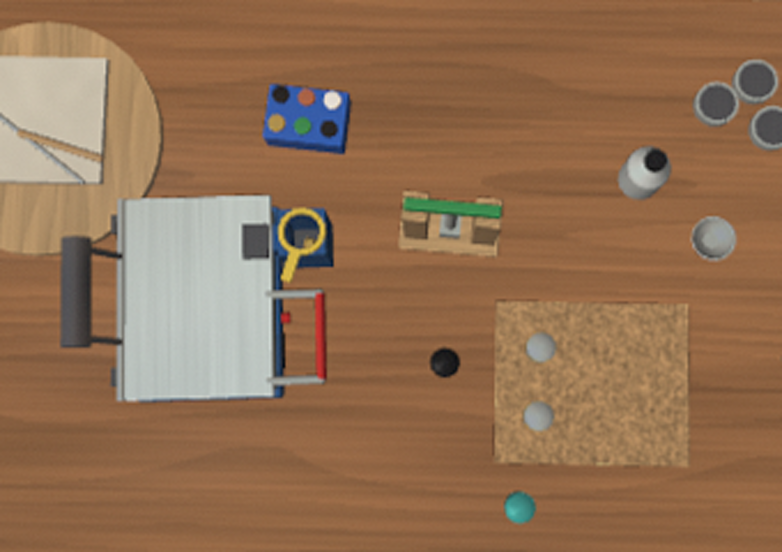

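The scene view shows two silver boxes on the cork, at raw pixels (200,237) and (218,254). The black look-alike at (254,227) and the turquoise one at (184,211) are off the pad, and the three grey cups at top right are not boxes either. The red handle is at top pixel (229,226), the yellow ring at (221,181) and the green bar at (286,170). Next I'll measure by colour and known heights.

```bash
cat >> h.py <<'E'
def mask(im,name):
    h,s,v=[x.astype(int) for x in cv2.split(cv2.cvtColor(im,cv2.COLOR_BGR2HSV))]
    return {'red':((h<6)|(h>174))&(s>180)&(v>90),'yellow':(h>22)&(h<34)&(s>180)&(v>150),
     'green':(h>45)&(h<75)&(s>120)&(v>50),'silver':(s<45)&(v>90)}[name]
def comps(m,amin=8):
    n,l,st,c=cv2.connectedComponentsWithStats(m.astype(np.uint8))
    return [(st[i,4],c[i],np.argwhere(l==i)[:,::-1]) for i in range(1,n) if st[i,4]>=amin]
E
python3 - <<'E'
from h import *
for c in('top','scene'):
    im=cv2.imread(f'pics/{c}0.png')
    for nm,z in (('red',101),('yellow',116),('green',156),('silver',36)):
        for a,ce,p in comps(mask(im,nm),15):
            W=np.array([px2w(c,u,v,z=z) for u,v in p])
            m=W.mean(0)
            if not(300<m[0]<900 and -450<m[1]<400) or a>3000: continue
            r=cv2.minAreaRect(W[:,:2].astype(np.float32))
            print(c,nm,a,np.round(ce),np.round(m[:2]),'rect',np.round(r[0]),np.round(r[1]),round(r[2],1))
E
```

```text
top red 131 [229. 225.] [522.  54.] rect [521.  54.] [94. 10.] 4.3
top green 33 [221. 134.] [754.  76.] rect [754.  77.] [13. 16.] 1.1
top green 192 [286. 170.] [663. -95.] rect [663. -96.] [106.  12.] 86.0Traceback (most recent call last):
  File "<stdin>", line 6, in <module>
  File "h.py", line 4, in px2w
    p=cams.camera_params(cam); ray=np.array([(u-p['cx'])/p['fx'],(v-p['cy'])/p['fy'],1.])
ValueError: time passes only in moves, steps and waits
```

```bash
sed -i '1,2s/^from station.*/from station import status, cams, order, finder, bot\nimport functools\ncp=functools.lru_cache(None)(lambda c: cams.camera_params(c))/' h.py; sed -i '4,$s/cams.camera_params(cam)/cp(cam)/' h.py
python3 - <<'E'
from h import *
for c in('top','scene'):
    im=cv2.imread(f'pics/{c}0.png')
    for nm,z in (('red',100),('yellow',116),('green',156),('silver',37)):
        for a,ce,p in comps(mask(im,nm),10):
            if a>6000: continue
            W=np.array([px2w(c,u,v,z=z) for u,v in p])
            m=W.mean(0)
            if not(300<m[0]<900 and -450<m[1]<400): continue
            r=cv2.minAreaRect(W[:,:2].astype(np.float32))
            w=np.linalg.svd(W-m,full_matrices=False)[2][0]
            print(c,nm,a,np.round(ce),np.round(m[:2]),'rect',np.round(r[0]),np.round(r[1]),round(r[2],1),'pca',np.round(np.degrees(np.arctan2(w[1],w[0])),1))
im=cv2.imread('pics/top0.png')
for p in [(221,181),(221,172),(217,195),(148,180),(200,200),(325,231),(282,238)]: print(p,cv2.cvtColor(im,cv2.COLOR_BGR2HSV)[p[1],p[0]])
E
```

```text
top red 131 [229. 225.] [522.  54.] rect [521.  54.] [94. 10.] 4.3 pca -176.4
top red 13 [214. 217.] [542.  95.] rect [541.  96.] [8. 8.] 2.0 pca -162.5
top green 33 [221. 134.] [754.  76.] rect [754.  77.] [13. 16.] 1.1 pca -80.3
top green 192 [286. 170.] [663. -95.] rect [663. -96.] [106.  12.] 86.0 pca -93.7
top silver 246 [408. 121.] [ 836. -444.] rect [ 838. -447.] [ 54. 114.] 31.5 pca -58.5
top silver 46 [234. 123.] [820.  55.] rect [821.  55.] [21. 17.] 1.8 pca 175.6
top silver 283 [368. 156.] [ 730. -328.] rect [ 732. -330.] [52. 63.] 48.7 pca 151.6
top silver 5963 [175. 211.] [565. 213.] rect [571. 186.] [250. 250.] 3.0 pca -168.9
top silver 69 [285. 178.] [663. -94.] rect [664. -95.] [23. 27.] 83.9 pca -164.7
top silver 267 [400. 183.] [ 655. -418.] rect [ 655. -418.] [51. 52.] 89.6 pca -148.1
top silver 11 [118. 185.] [634. 376.] rect [633. 376.] [ 9. 22.] 52.9 pca 146.1
top silver 117 [325. 231.] [ 517. -207.] rect [ 517. -207.] [31. 31.] 0.5 pca -56.2
top silver 121 [324. 260.] [ 434. -205.] rect [ 434. -206.] [30. 33.] 1.2 pca -102.0
scene red 121 [305. 185.] [522.  50.
[... 614 characters left out ...]
4 pca -43.9
scene silver 62 [199. 241.] [ 468. -224.] rect [ 468. -223.] [29. 19.] 71.4 pca -111.7
scene silver 142 [217. 252.] [ 522. -212.] rect [ 522. -211.] [31. 34.] 57.5 pca -30.9
scene silver 67 [218. 262.] [ 547. -226.] rect [ 547. -226.] [29. 18.] 62.9 pca -117.7
scene silver 76 [400. 266.] [803.  71.] rect [803.  71.] [21. 23.] 50.9 pca -58.6
scene silver 1101 [225. 354.] [ 735. -335.] rect [ 734. -333.] [54. 85.] 67.1 pca -28.0
scene silver 661 [160. 357.] [ 668. -426.] rect [ 668. -425.] [52. 49.] 50.9 pca 23.5
(221, 181) [ 0  3 80]
(221, 172) [ 24 163 174]
(217, 195) [ 23 167 218]
(148, 180) [ 60   8 189]
(200, 200) [ 60   9 199]
(325, 231) [ 66   8 160]
(282, 238) [150   6  45]
```

{"op": "servo_tool", "data": {
  "steps": [
    [0, 0, 0, 5.7],
    [0, 0, 0, 5.7],
    [0, 0, 0, 5.7],
    [0, 0, 0, 5.6],
    [0, 0, 0, 0]
  ],
  "fingers": 0.5,
  "grip_force": 20
}}

```text
t: 1.52
position: [322.0, -649.6, 231.3]
tool_rot: [[0.998, 0.062, -0.0], [0.062, -0.998, -0.0], [-0.0, 0.0, -1.0]]
wrist_force: [-0.6, 0.8, -0.0]
grip_width: 42.5
grasp_force: 0.0
```

{"op": "servo_tool", "data": {
  "steps": [
    [0.0122, -0.0344, 0, 0],
    [0.0122, -0.0344, 0, 0],
    [0.0122, -0.0344, 0, 0],
    [0.0122, -0.0344, 0, 0],
    [0.0122, -0.0344, 0, 0]
  ]
}}

```text
t: 1.93
position: [372.0, -472.6, 231.4]
tool_rot: [[0.998, 0.066, 0.0], [0.066, -0.998, -0.0], [0.0, 0.0, -1.0]]
wrist_force: [0.4, -0.7, 0.4]
grip_width: 42.4
grasp_force: 0.0
```

{"op": "servo_tool", "data": {
  "steps": [
    [0.0122, -0.0344, 0, 0],
    [0.0122, -0.0344, 0, 0],
    [0.0122, -0.0344, 0, 0],
    [0.0122, -0.0344, 0, 0],
    [0.0122, -0.0344, 0, 0]
  ]
}}

```text
t: 2.35
position: [422.0, -297.0, 231.7]
tool_rot: [[0.998, 0.066, 0.001], [0.066, -0.998, -0.0], [0.001, 0.001, -1.0]]
wrist_force: [0.9, 0.1, 0.2]
grip_width: 42.8
grasp_force: 0.0
```

{"op": "servo_tool", "data": {
  "steps": [
    [0.0122, -0.0344, 0, 0],
    [0.0122, -0.0344, 0, 0],
    [0.0122, -0.0344, 0, 0],
    [0.0122, -0.0344, 0, 0],
    [0.0122, -0.0344, 0, 0]
  ]
}}

```text
t: 2.77
position: [472.0, -121.5, 231.7]
tool_rot: [[0.998, 0.066, 0.001], [0.066, -0.998, -0.0], [0.001, 0.0, -1.0]]
wrist_force: [1.1, 0.1, -0.2]
grip_width: 43.1
grasp_force: 0.0
```

{"op": "servo_tool", "data": {
  "steps": [
    [0.0122, -0.0344, 0, 0],
    [0.0122, -0.0344, 0, 0],
    [0.0122, -0.0344, 0, 0],
    [0.0122, -0.0344, 0, 0],
    [0.0122, -0.0344, 0, 0]
  ]
}}

```text
t: 3.18
position: [521.9, 54.2, 231.7]
tool_rot: [[0.998, 0.067, 0.001], [0.067, -0.998, -0.0], [0.001, 0.0, -1.0]]
wrist_force: [1.0, -1.2, 0.4]
grip_width: 42.8
grasp_force: 0.0
```

```bash
cat >> h.py <<'E'
def delta(x,y,z,yaw,s=None):
    "tool-frame shift (mm) after rolling to tool-x yaw (deg), and roll"
    s=s or status.read_state(); R=np.array(s['tool_rot']); a=np.degrees(np.arctan2(R[1,0],R[0,0]))
    t=np.radians(yaw); ex=np.array([np.cos(t),np.sin(t)]); ey=np.array([ex[1],-ex[0]])
    d=np.array([x,y])-s['position'][:2]
    return 'shift mm',np.round([d@ex,d@ey,s['position'][2]-z],1).tolist(),'roll',round(a-yaw,2)
def show():
    s=status.read_state();R=np.array(s['tool_rot'])
    print('t',round(s['t'],2),'pos',np.round(s['position'],1),'yaw',round(np.degrees(np.arctan2(R[1,0],R[0,0])),2),'w',round(s['grip_width'],1),'gf',round(s['grasp_force'],1),'F',np.round(s['wrist_force'],1),'q',np.round(s['q'],0)); return s
def blobs(c,im,nm,z,st=None,amin=30,amax=20000):
    for a,ce,p in comps(mask(im,nm),amin):
        if a>amax: continue
        W=np.array([px2w(c,u,v,z=z,st=st) for u,v in p]); m=W.mean(0)
        r=cv2.minAreaRect(W[:,:2].astype(np.float32)); w=np.linalg.svd(W-m,full_matrices=False)[2][0]
        print(c,nm,a,np.round(ce),np.round(m[:2],1),'rect',np.round(r[0],1),np.round(r[1],1),'pca',np.round(np.degrees(np.arctan2(w[1],w[0])),1))
E
python3 - <<'E'
from h import *
s=show(); im,d=cams.get_image('wrist'); cv2.imwrite('pics/w1.png',im); np.save('pics/w1.npy',d)
blobs('wrist',im,'red',101,s); blobs('wrist',im,'yellow',116,s)
E
```

```text
t 3.18 pos [521.9  54.2 231.7] yaw 3.82 w 42.8 gf 0.0 F [ 1.  -1.2  0.4] q [-12.  19.   1. 118.  -1.  42. -96.]
wrist red 1454 [279. 193.] [523.5  55. ] rect [520.6  54.9] [98.1  9.8] pca -177.1
wrist red 92 [228. 143.] [560.5  95. ] rect [560.4  94.9] [5.9 7.6] pca 99.8
wrist yellow 2326 [246.  59.] [617.8  82.5] rect [617.6  76.6] [70.2 53.2] pca 146.2
```

View pics/w1.png

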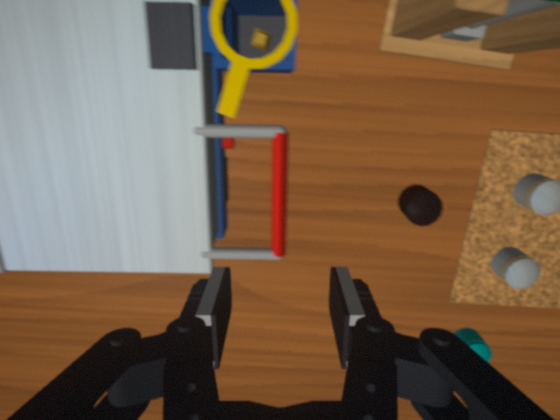

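{"op": "servo_tool", "data": {
  "steps": [
    [0, 0, 0.03, 0],
    [0, 0, 0.03, 0],
    [0, 0, 0.03, 0],
    [0, 0, 0.03, 0],
    [0, 0, 0.02, 0]
  ]
}}

```text
t: 3.65
position: [520.6, 52.3, 89.2]
tool_rot: [[0.998, 0.067, -0.002], [0.067, -0.998, -0.0], [-0.002, 0.0, -1.0]]
wrist_force: [0.1, 1.0, 0.2]
grip_width: 42.7
grasp_force: 0.0
```

{"op": "servo_tool", "data": {
  "steps": [
    [0, 0, 0.0137, 0],
    [0, 0, 0, 0],
    [0, 0, 0, 0],
    [0, 0, 0, 0],
    [0, 0, 0, 0]
  ]
}}

```text
t: 4.07
position: [522.6, 52.5, 78.8]
tool_rot: [[0.998, 0.064, 0.003], [0.064, -0.998, 0.0], [0.003, -0.0, -1.0]]
wrist_force: [-0.5, 0.3, -0.6]
grip_width: 42.9
grasp_force: 0.0
```

{"op": "servo_tool", "data": {
  "steps": [
    [0, 0, 0, 0],
    [0, 0, 0, 0],
    [0, 0, 0, 0],
    [0, 0, 0, 0],
    [0, 0, 0, 0]
  ],
  "fingers": 0,
  "grip_force": 30
}}

```text
t: 4.48
position: [522.0, 53.4, 78.5]
tool_rot: [[0.998, 0.064, 0.001], [0.064, -0.998, 0.001], [0.001, -0.001, -1.0]]
wrist_force: [-0.3, 2.4, 6.8]
grip_width: 10.8
grasp_force: 29.4
```

```bash
python3 - <<'E'
from h import *
show()
t=np.linspace(0,1.71,31); y=-.231*(1-np.cos(t)); z=-.231*np.sin(t)
for i in range(6): print([[0,float(a),float(b),0] for a,b in zip(np.round(np.diff(y),4)[5*i:5*i+5],np.round(np.diff(z),4)[5*i:5*i+5])])
E
```

```text
t 4.48 pos [522.   53.4  78.5] yaw 3.66 w 10.8 gf 29.4 F [-0.3  2.4  6.8] q [-11.  33.   1. 124.  -1.  23. -96.]
[[0, -0.0004, -0.0132, 0], [0, -0.0011, -0.0131, 0], [0, -0.0019, -0.013, 0], [0, -0.0026, -0.0129, 0], [0, -0.0033, -0.0127, 0]]
[[0, -0.0041, -0.0125, 0], [0, -0.0048, -0.0123, 0], [0, -0.0055, -0.012, 0], [0, -0.0061, -0.0117, 0], [0, -0.0068, -0.0113, 0]]
[[0, -0.0074, -0.0109, 0], [0, -0.008, -0.0104, 0], [0, -0.0086, -0.01, 0], [0, -0.0092, -0.0095, 0], [0, -0.0097, -0.0089, 0]]
[[0, -0.0102, -0.0084, 0], [0, -0.0106, -0.0078, 0], [0, -0.0111, -0.0071, 0], [0, -0.0114, -0.0065, 0], [0, -0.0118, -0.0058, 0]]
[[0, -0.0121, -0.0052, 0], [0, -0.0124, -0.0045, 0], [0, -0.0126, -0.0037, 0], [0, -0.0128, -0.003, 0], [0, -0.013, -0.0023, 0]]
[[0, -0.0131, -0.0015, 0], [0, -0.0131, -0.0008, 0], [0, -0.0132, -0.0, 0], [0, -0.0131, 0.0007, 0], [0, -0.0131, 0.0015, 0]]
```

{"op": "servo_tool", "data": {
  "steps": [
    [0, -0.0004, -0.0132, 0],
    [0, -0.0011, -0.0131, 0],
    [0, -0.0019, -0.013, 0],
    [0, -0.0026, -0.0129, 0],
    [0, -0.0033, -0.0127, 0]
  ]
}}

```text
t: 4.9
position: [521.5, 62.1, 143.0]
tool_rot: [[0.998, 0.063, 0.002], [0.063, -0.998, 0.0], [0.002, -0.0, -1.0]]
wrist_force: [1.7, 1.4, -3.7]
grip_width: 10.8
grasp_force: 29.3
```

{"op": "servo_tool", "data": {
  "steps": [
    [0, -0.0041, -0.0125, 0],
    [0, -0.0048, -0.0123, 0],
    [0, -0.0055, -0.012, 0],
    [0, -0.0061, -0.0117, 0],
    [0, -0.0068, -0.0113, 0]
  ]
}}

```text
t: 5.32
position: [520.2, 87.9, 203.0]
tool_rot: [[0.998, 0.063, 0.003], [0.063, -0.998, -0.001], [0.003, 0.001, -1.0]]
wrist_force: [2.5, -0.2, -1.2]
grip_width: 11.0
grasp_force: 29.2
```

Following the arc well.

{"op": "servo_tool", "data": {
  "steps": [
    [0, -0.0074, -0.0109, 0],
    [0, -0.008, -0.0104, 0],
    [0, -0.0086, -0.01, 0],
    [0, -0.0092, -0.0095, 0],
    [0, -0.0097, -0.0089, 0]
  ]
}}

```text
t: 5.73
position: [518.2, 128.8, 253.7]
tool_rot: [[0.998, 0.061, 0.003], [0.061, -0.998, -0.004], [0.003, 0.004, -1.0]]
wrist_force: [2.4, -6.0, 5.2]
grip_width: 10.4
grasp_force: 29.4
```

{"op": "servo_tool", "data": {
  "steps": [
    [0, -0.0102, -0.0084, 0],
    [0, -0.0106, -0.0078, 0],
    [0, -0.0111, -0.0071, 0],
    [0, -0.0114, -0.0065, 0],
    [0, -0.0118, -0.0058, 0]
  ]
}}

```text
t: 6.15
position: [515.4, 184.3, 290.4]
tool_rot: [[0.998, 0.061, 0.005], [0.061, -0.998, -0.003], [0.005, 0.003, -1.0]]
wrist_force: [2.2, -5.7, 9.5]
grip_width: 11.0
grasp_force: 31.4
```

{"op": "servo_tool", "data": {
  "steps": [
    [0, -0.0121, -0.0052, 0],
    [0, -0.0124, -0.0045, 0],
    [0, -0.0126, -0.0037, 0],
    [0, -0.0128, -0.003, 0],
    [0, -0.013, -0.0023, 0]
  ]
}}

```text
t: 6.57
position: [512.1, 250.4, 309.1]
tool_rot: [[0.998, 0.062, 0.008], [0.062, -0.998, 0.002], [0.008, -0.002, -1.0]]
wrist_force: [6.0, -1.5, 4.6]
grip_width: 10.5
grasp_force: 31.9
```

{"op": "servo_tool", "data": {
  "steps": [
    [0, -0.0131, -0.0015, 0],
    [0, -0.0131, -0.0008, 0],
    [0, -0.0132, -0.0, 0],
    [0, -0.0131, 0.0007, 0],
    [0, -0.0131, 0.0015, 0]
  ]
}}

```text
t: 6.98
position: [508.4, 316.8, 308.3]
tool_rot: [[0.998, 0.063, 0.009], [0.063, -0.998, 0.004], [0.009, -0.003, -1.0]]
wrist_force: [8.7, -0.1, 1.2]
grip_width: 10.5
grasp_force: 32.4
```

{"op": "servo_tool", "data": {
  "steps": [
    [0, 0, 0, 0],
    [0, 0, 0, 0],
    [0, 0, 0, 0],
    [0, 0, 0, 0],
    [0, 0, 0, 0]
  ]
}}

```text
t: 7.4
position: [508.3, 317.3, 308.4]
tool_rot: [[0.998, 0.064, 0.008], [0.063, -0.998, 0.005], [0.009, -0.005, -1.0]]
wrist_force: [7.6, 2.1, 2.1]
grip_width: 10.9
grasp_force: 32.3
```

{"op": "servo_tool", "data": {
  "steps": [
    [0, 0, 0, 0],
    [0, 0, 0, 0],
    [0, 0, -0.01, 0],
    [0, 0, -0.03, 0],
    [0, 0, -0.03, 0]
  ],
  "fingers": 0.5
}}

```text
t: 7.82
position: [502.4, 313.8, 375.5]
tool_rot: [[0.998, 0.064, -0.006], [0.064, -0.998, -0.004], [-0.006, 0.004, -1.0]]
wrist_force: [-0.2, -0.1, 1.5]
grip_width: 42.8
grasp_force: 0.0
```

{"op": "servo_tool", "data": {
  "steps": [
    [0, 0.01, -0.02, 0],
    [0, 0.04, 0, 0],
    [0, 0.04, 0, 0],
    [0, 0.04, 0, 0],
    [0, 0.04, 0, 0]
  ]
}}

```text
t: 8.23
position: [514.0, 143.6, 396.6]
tool_rot: [[0.998, 0.065, -0.002], [0.065, -0.998, -0.0], [-0.002, 0.0, -1.0]]
wrist_force: [1.4, -0.0, 0.4]
grip_width: 42.6
grasp_force: 0.0
```

{"op": "servo_tool", "data": {
  "steps": [
    [0, 0.04, 0, 0],
    [0, 0.04, 0, 0],
    [0, 0.04, 0, 0],
    [0, 0.04, 0, 0],
    [0, 0.04, 0, 0]
  ]
}}

```text
t: 8.65
position: [526.6, -55.8, 396.6]
tool_rot: [[0.998, 0.064, -0.002], [0.064, -0.998, 0.001], [-0.002, -0.001, -1.0]]
wrist_force: [0.7, 0.4, 0.2]
grip_width: 42.8
grasp_force: 0.0
```

```bash
python3 - <<'E'
from h import *
show(); 
for c in('scene','top'):
    im,d=cams.get_image(c); cv2.imwrite(f'pics/{c}2.png',im); np.save(f'pics/{c}2.npy',d)
    blobs(c,im,'red',326,None,20); blobs(c,im,'silver',37,None,60,300)
    P=cloud(c,d)[mask(im,'red')]; print(np.round(np.median(P,0)))
E
```

```text
t 8.65 pos [526.6 -55.8 396.6] yaw 3.68 w 42.8 gf 0.0 F [0.7 0.4 0.2] q [ -8.  10.  10. 106.  -2.  64. -83.]
scene red 169 [390.  64.] [508.2 320.8] rect [506.9 320.3] [102.8  28.1] pca 0.8
scene red 22 [326. 207.] [ 790.2 -178.9] rect [ 790.  -179.1] [7.3 8.9] pca -48.7
scene silver 255 [121.  41.] [-975.3  204.7] rect [-976.9  212.2] [206.4 120. ] pca -83.9
scene silver 61 [277.  42.] [-480.1  794.3] rect [-479.8  789. ] [ 33.1 194. ] pca -33.9
scene silver 93 [292.  56.] [-289.8  723.3] rect [-293.8  722.2] [ 31.7 269.1] pca -43.5
scene silver 70 [267.  70.] [-237.3  535.8] rect [-249.2  546.7] [ 24.3 236.1] pca -40.1
scene silver 190 [332.  98.] [128.3 552.3] rect [128.  552.8] [115.7  52.1] pca 49.6
scene silver 157 [103. 117.] [-259.6 -164. ] rect [-283.3 -168.3] [ 39.3 159.1] pca -6.7
scene silver 202 [182. 128.] [-20.    5.8] rect [-36.   11.9] [140.2  99.1] pca -117.2
scene silver 220 [459. 149.] [624.6 596.5] rect [621.7 601.6] [75.5 82.7] pca 22.6
scene silver 125 [198. 232.] [ 438.9 -209.9] rect [ 438.9 -210. ] [32.7 33.8] pca -28.5
scene silver 61 [199. 241.] [ 467.6 -22
[... 414 characters left out ...]
 red 150 [ 96. 222.] [507.7 327.1] rect [506.9 326.5] [93.3  8.9] pca -178.4
top silver 298 [408. 121.] [ 835.2 -442.7] rect [ 838.3 -446.3] [ 52.8 113.6] pca -56.6
top silver 135 [424. 136.] [ 792.8 -487.4] rect [ 794.8 -490.5] [51.2 53. ] pca 149.8
top silver 296 [368. 156.] [ 730.7 -329.2] rect [ 732.8 -331.9] [53.1 65.8] pca 141.6
top silver 276 [400. 183.] [ 654.8 -417.7] rect [ 654.9 -418. ] [50.6 51.6] pca -142.1
top silver 121 [325. 231.] [ 516.7 -207.3] rect [ 516.9 -208. ] [30.6 33.5] pca -83.7
top silver 121 [324. 260.] [ 433.8 -204.9] rect [ 433.8 -205.9] [30.2 33.2] pca -102.0
top silver 132 [474. 287.] [ 371.1 -617.1] rect [ 369.4 -618. ] [49.1 21.1] pca -151.0
[511. 325. 330.]
```

View pics/scene2.png

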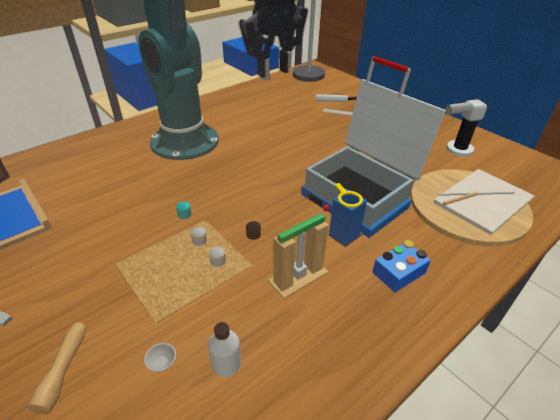

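The lid stands open by itself, with the handle at (390,64). Both boxes are unmoved at (198,232) and (217,252).

{"op": "servo_tool", "data": {
  "steps": [
    [-0.0018, 0.0152, 0.0246, 0],
    [-0.0018, 0.0152, 0.0246, 0],
    [-0.0018, 0.0152, 0.0246, 0],
    [-0.0018, 0.0152, 0.0246, 0],
    [-0.0018, 0.0152, 0.0246, 0]
  ],
  "fingers": 0.75
}}

```text
t: 9.17
position: [523.1, -130.1, 272.5]
tool_rot: [[0.998, 0.065, -0.002], [0.065, -0.998, 0.001], [-0.002, -0.001, -1.0]]
wrist_force: [-0.1, -0.5, 0.2]
grip_width: 64.0
grasp_force: 0.0
```

{"op": "servo_tool", "data": {
  "steps": [
    [-0.0018, 0.0152, 0.0246, 0],
    [-0.0018, 0.0152, 0.0246, 0],
    [-0.0018, 0.0152, 0.0246, 0],
    [-0.0018, 0.0152, 0.0246, 0],
    [-0.0018, 0.0152, 0.0246, 0]
  ]
}}

```text
t: 9.58
position: [519.3, -206.4, 149.4]
tool_rot: [[0.998, 0.065, -0.002], [0.065, -0.998, 0.002], [-0.002, -0.002, -1.0]]
wrist_force: [-0.6, -0.1, 0.0]
grip_width: 63.9
grasp_force: 0.0
```

{"op": "servo_tool", "data": {
  "steps": [
    [0, 0, 0, 0],
    [0, 0, 0, 0],
    [0, 0, 0, 0],
    [0, 0, 0, 0],
    [0, 0, 0, 0]
  ]
}}

```text
t: 10.0
position: [521.2, -205.9, 152.0]
tool_rot: [[0.998, 0.066, 0.003], [0.066, -0.998, 0.0], [0.003, 0.0, -1.0]]
wrist_force: [0.9, 0.0, -0.3]
grip_width: 64.5
grasp_force: 0.0
```

```bash
python3 - <<'E'
from h import *
s=show(); im,d=cams.get_image('wrist'); cv2.imwrite('pics/w3.png',im)
blobs('wrist',im,'silver',36,s,200)
P=cloud('wrist',d,s)
for x in finder.find_in('wrist','box0')[:4]:
    u,v=x['centre']; print(np.round([u,v]),x['confidence'],np.round(P[int(v),int(u)]))
sel=(P[...,2]>31)&(P[...,2]<45)&(d>0)
for a,c,p in comps(sel,200):
    Q=P[p[:,1],p[:,0]]; print(a,np.round(c),np.round(Q.mean(0),1),np.round(np.ptp(Q,axis=0)))
print(delta(518,-209,60,3.7,s))
E
```

```text
t 10.0 pos [ 521.2 -205.9  152. ] yaw 3.76 w 64.5 gf 0.0 F [ 0.9  0.  -0.3] q [ 10.  29.  10. 118.  -9.  34. -61.]
wrist silver 1618 [283. 206.] [ 518.3 -209.1] rect [ 518.2 -209.2] [34.3 33.5] pca -176.4
wrist silver 1233 [274. 302.] [ 436.3 -206.8] rect [ 436.3 -206.7] [34.7 33.4] pca -161.8
[284. 201.] 0.94 [ 523. -209.   38.]
[247. 384.] 0.85 [ 341. -188.   26.]
[275. 293.] 0.81 [ 445. -207.   37.]
[135. 216.] 0.65 [504. -99.  36.]
211 [188.   7.] [ 645.4 -141.2   38. ] [ 7. 28. 14.]
1681 [283. 206.] [ 518.6 -209.    36.3] [36. 35.  9.]
1313 [129. 222.] [497.8 -93.5  34. ] [34. 34.  6.]
1296 [274. 301.] [ 436.7 -206.8   36.1] [36. 36.  9.]
271 [244. 396.] [ 334.6 -185.8   33.1] [15. 31.  5.]
('shift mm', [-3.4, 2.8, 92.0], 'roll', np.float64(0.06))
```

View pics/w3.png

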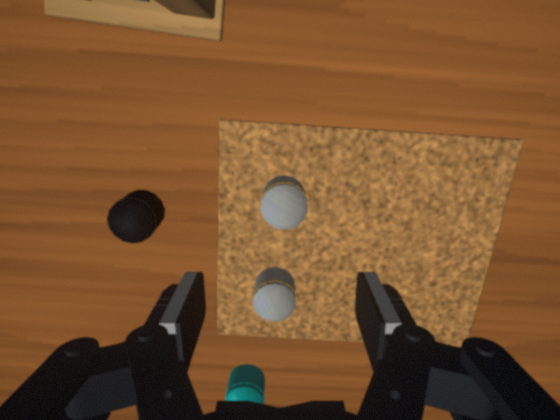

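The crop confirms silver boxes with a brass band at (283,206) and (274,301). Black is at (135,216) and turquoise at (247,384). I'll grasp the first silver one.

{"op": "servo_tool", "data": {
  "steps": [
    [-0.003, 0.003, 0.03, 0],
    [0, 0, 0.03, 0],
    [0, 0, 0.03, 0],
    [0, 0, 0.03, 0],
    [0, 0, 0.02, 0]
  ]
}}

```text
t: 10.52
position: [516.9, -209.5, 8.7]
tool_rot: [[0.998, 0.064, -0.001], [0.064, -0.998, 0.001], [-0.001, -0.001, -1.0]]
wrist_force: [0.0, 0.2, -0.9]
grip_width: 64.2
grasp_force: 0.0
```

{"op": "servo_tool", "data": {
  "steps": [
    [0, 0, 0.005, 0],
    [0, 0, 0, 0],
    [0, 0, 0, 0],
    [0, 0, 0, 0],
    [0, 0, 0, 0]
  ]
}}

```text
t: 10.93
position: [518.4, -210.7, 7.0]
tool_rot: [[0.998, 0.064, 0.003], [0.064, -0.998, -0.001], [0.003, 0.001, -1.0]]
wrist_force: [-1.1, -0.0, -0.3]
grip_width: 63.8
grasp_force: 0.0
```

{"op": "servo_tool", "data": {
  "steps": [
    [0, 0, 0, 0],
    [0, 0, 0, 0],
    [0, 0, 0, 0],
    [0, 0, 0, 0],
    [0, 0, 0, 0]
  ],
  "fingers": 0,
  "grip_force": 40
}}

```text
t: 11.35
position: [517.6, -210.3, 6.4]
tool_rot: [[0.998, 0.063, 0.001], [0.063, -0.998, -0.0], [0.001, 0.0, -1.0]]
wrist_force: [-0.6, 1.1, 7.6]
grip_width: 34.7
grasp_force: 39.4
```

{"op": "servo_tool", "data": {
  "steps": [
    [0, 0, -0.02, 0],
    [0, 0, -0.03, 0],
    [0, 0, -0.03, 0],
    [0, 0, -0.03, 0],
    [0, 0, -0.03, 0]
  ]
}}

```text
t: 11.77
position: [516.6, -210.1, 146.7]
tool_rot: [[0.998, 0.064, -0.001], [0.064, -0.998, 0.0], [-0.001, -0.0, -1.0]]
wrist_force: [0.2, -0.4, -0.5]
grip_width: 34.8
grasp_force: 40.3
```

```bash
python3 - <<'E'
from h import *
s=show()
d=np.load('pics/top2.npy'); P=cloud('top',d)
# tub floor and walls
sel=(P[...,2]>20)&(P[...,2]<45)&(P[...,0]>430)&(P[...,0]<690)&(P[...,1]>100)&(P[...,1]<300)&(d>0)
for a,c,p in comps(sel,100):
    Q=P[p[:,1],p[:,0]]; r=cv2.minAreaRect(Q[:,:2].astype(np.float32)); print(a,np.round(Q.mean(0)),r)
sel=(P[...,2]>80)&(P[...,2]<100)&(P[...,0]>430)&(P[...,0]<690)&(P[...,1]>90)&(P[...,1]<290)&(d>0)
Q=P[sel]; print(Q.min(0),Q.max(0))
E
```

```text
t 11.77 pos [ 516.6 -210.1  146.7] yaw 3.64 w 34.8 gf 40.3 F [ 0.2 -0.4 -0.5] q [ 10.  29.  10. 118.  -9.  34. -60.]
3630 [566. 206.  31.] ((565.7427978515625, 204.94805908203125), (198.8784637451172, 143.08834838867188), 2.766850471496582)
428 [492. 157.  30.] ((494.15765380859375, 153.73187255859375), (124.49449157714844, 242.62054443359375), 47.5709228515625)
[443.428986    91.56522944  80.00397096] [674.96441725 288.96523408  99.99930702]
```

{"op": "servo_tool", "data": {
  "steps": [
    [0.0073, -0.0266, -0.005, 0],
    [0.0073, -0.0266, -0.005, 0],
    [0.0073, -0.0266, -0.005, 0],
    [0.0073, -0.0266, -0.005, 0],
    [0.0073, -0.0266, -0.005, 0]
  ]
}}

```text
t: 12.18
position: [544.8, -73.9, 170.8]
tool_rot: [[0.998, 0.063, -0.0], [0.063, -0.998, 0.0], [-0.0, -0.0, -1.0]]
wrist_force: [-0.4, 0.6, -1.6]
grip_width: 34.6
grasp_force: 40.3
```

{"op": "servo_tool", "data": {
  "steps": [
    [0.0073, -0.0266, 0, 0],
    [0.0073, -0.0266, 0, 0],
    [0.0073, -0.0266, 0, 0],
    [0.0073, -0.0266, 0, 0],
    [0.0073, -0.0266, 0, 0]
  ]
}}

```text
t: 12.6
position: [572.7, 61.1, 170.5]
tool_rot: [[0.998, 0.064, -0.0], [0.064, -0.998, -0.0], [-0.0, -0.0, -1.0]]
wrist_force: [-1.1, 0.2, -0.9]
grip_width: 34.6
grasp_force: 40.4
```

{"op": "servo_tool", "data": {
  "steps": [
    [0.0073, -0.0266, 0, 0],
    [0.0073, -0.0266, 0, 0],
    [0.0073, -0.0266, 0, 0],
    [0.0073, -0.0266, 0, 0],
    [0.0073, -0.0266, 0, 0]
  ]
}}

```text
t: 13.02
position: [600.6, 196.1, 170.4]
tool_rot: [[0.998, 0.064, -0.001], [0.064, -0.998, -0.0], [-0.001, 0.0, -1.0]]
wrist_force: [-1.3, 0.5, -1.5]
grip_width: 34.8
grasp_force: 40.4
```

{"op": "servo_tool", "data": {
  "steps": [
    [0, 0, 0.02, 0],
    [0, 0, 0.02, 0],
    [0, 0, 0.02, 0],
    [0, 0, 0.02, 0],
    [0, 0, 0.015, 0]
  ]
}}

```text
t: 13.43
position: [599.9, 194.7, 73.7]
tool_rot: [[0.998, 0.064, -0.002], [0.064, -0.998, -0.001], [-0.002, 0.001, -1.0]]
wrist_force: [-0.1, -0.4, -1.8]
grip_width: 34.8
grasp_force: 40.3
```

{"op": "servo_tool", "data": {
  "steps": [
    [0, 0, 0.015, 0],
    [0, 0, 0.012, 0],
    [0, 0, 0.009, 0],
    [0, 0, 0, 0],
    [0, 0, 0, 0]
  ]
}}

```text
t: 13.85
position: [600.9, 194.8, 39.2]
tool_rot: [[0.998, 0.063, -0.001], [0.063, -0.998, -0.0], [-0.001, 0.0, -1.0]]
wrist_force: [0.0, -0.8, -0.5]
grip_width: 34.8
grasp_force: 40.3
```

```bash
python3 - <<'E'
from h import *
s=show(); im,d=cams.get_image('scene'); cv2.imwrite('pics/s4.png',cv2.resize(im[90:290,250:500],(750,600)))
E
```

```text
t 13.85 pos [600.9 194.8  39.2] yaw 3.64 w 34.8 gf 40.3 F [ 0.  -0.8 -0.5] q [-28.  42.   8. 111. -12.  28. -97.]
```

View pics/s4.png

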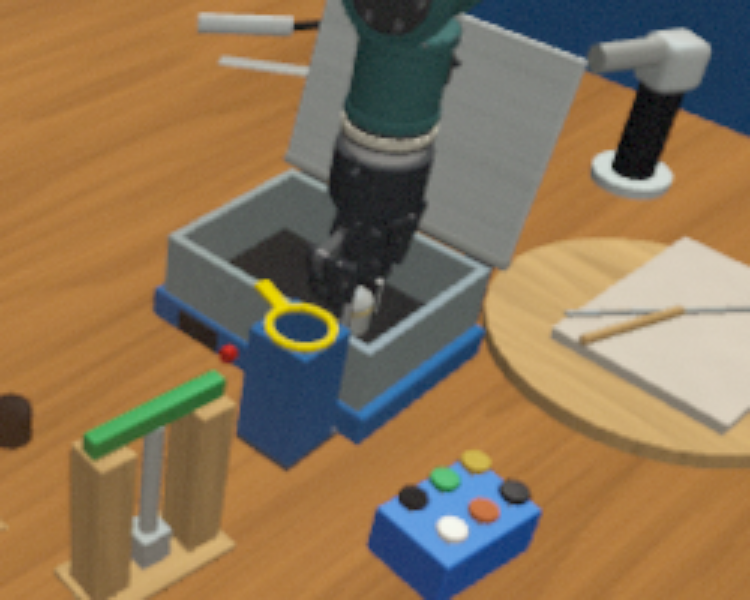

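The box is in the tub, near crop (360,305). I'll release it and go for the second.

{"op": "servo_tool", "data": {
  "steps": [
    [0, 0, 0.002, 0],
    [0, 0, 0, 0],
    [0, 0, 0, 0],
    [0, 0, 0, 0],
    [0, 0, 0, 0]
  ]
}}

```text
t: 14.32
position: [601.3, 194.9, 37.7]
tool_rot: [[0.998, 0.064, 0.0], [0.064, -0.998, 0.0], [0.0, -0.0, -1.0]]
wrist_force: [-0.1, -0.5, -1.3]
grip_width: 34.3
grasp_force: 40.3
```

{"op": "servo_tool", "data": {
  "steps": [
    [0, 0, 0, 0],
    [0, 0, 0, 0],
    [0, 0, 0, 0],
    [0, 0, -0.02, 0],
    [0, 0, -0.03, 0]
  ],
  "fingers": 0.65
}}

```text
t: 14.73
position: [598.6, 194.2, 85.2]
tool_rot: [[0.998, 0.064, -0.006], [0.064, -0.998, -0.002], [-0.006, 0.002, -1.0]]
wrist_force: [0.1, 0.9, 0.5]
grip_width: 55.5
grasp_force: 0.0
```

{"op": "servo_tool", "data": {
  "steps": [
    [0, 0, -0.03, 0],
    [0, 0, -0.03, 0],
    [0, 0, -0.03, 0],
    [0, 0, 0, 0],
    [0, 0, 0, 0]
  ]
}}

```text
t: 15.15
position: [602.5, 195.3, 179.7]
tool_rot: [[0.998, 0.063, 0.004], [0.063, -0.998, 0.002], [0.005, -0.002, -1.0]]
wrist_force: [-0.8, -0.4, -0.4]
grip_width: 55.9
grasp_force: 0.0
```

```bash
python3 - <<'E'
from h import *
s=show(); im,d=cams.get_image('wrist'); cv2.imwrite('pics/w5.png',im)
blobs('wrist',im,'silver',65,s,300,5000)
for c in ('top','scene'):
    im,d=cams.get_image(c)
    for x in finder.find_in(c,'box0')[:5]:
        u,v=x['centre']; print(c,np.round([u,v]),round(x['confidence'],2),np.round(px2w(c,u,v,z=37)))
print(delta(436.5,-207,150,3.7,s))
E
```

```text
t 15.15 pos [602.5 195.3 179.7] yaw 3.64 w 55.9 gf 0.0 F [-0.8 -0.4 -0.4] q [ -31.   31.   12.  107.   -9.   42. -100.]
wrist silver 3200 [49. 16.] [716.3 347.6] rect [715.2 349.1] [20.4 62.4] pca -87.7
wrist silver 1765 [280. 204.] [601.7 194.7] rect [601.4 195. ] [35.9 34.9] pca -173.6
wrist silver 788 [190. 300.] [515.6 262.1] rect [516.6 262.9] [15.7 59.7] pca 163.1
wrist silver 382 [137. 412.] [395.6 311.9] rect [397.6 314.6] [21.1 26.2] pca 125.3
top [323. 262.] 0.69 [ 429. -203.   37.]
top [314. 298.] 0.6 [ 332. -180.   37.]
scene [184. 210.] 0.69 [ 347. -196.   37.]
scene [252. 230.] 0.68 [ 512. -107.   37.]
scene [368. 192.] 0.51 [591. 216.  37.]
scene [200. 236.] 0.51 [ 454. -215.   37.]
scene [292. 261.] 0.24 [645. -99.  37.]
('shift mm', [-191.7, 390.7, 29.7], 'roll', np.float64(-0.06))
```

{"op": "servo_tool", "data": {
  "steps": [
    [-0.0128, 0.026, 0, 0],
    [-0.0128, 0.026, 0, 0],
    [-0.0128, 0.026, 0, 0],
    [-0.0128, 0.026, 0, 0],
    [-0.0128, 0.026, 0, 0]
  ]
}}

```text
t: 15.82
position: [544.2, 59.8, 176.3]
tool_rot: [[0.998, 0.064, -0.002], [0.064, -0.998, -0.001], [-0.002, 0.001, -1.0]]
wrist_force: [0.4, -0.5, 0.2]
grip_width: 55.6
grasp_force: 0.0
```

{"op": "servo_tool", "data": {
  "steps": [
    [-0.0128, 0.026, 0, 0],
    [-0.0128, 0.026, 0, 0],
    [-0.0128, 0.026, 0, 0],
    [-0.0128, 0.026, 0, 0],
    [-0.0128, 0.026, 0, 0]
  ],
  "fingers": 0.75
}}

```text
t: 16.23
position: [488.6, -73.9, 176.5]
tool_rot: [[0.998, 0.064, -0.002], [0.064, -0.998, -0.0], [-0.002, -0.0, -1.0]]
wrist_force: [-0.9, -0.8, 0.2]
grip_width: 63.9
grasp_force: 0.0
```

{"op": "servo_tool", "data": {
  "steps": [
    [-0.0128, 0.026, 0.01, 0],
    [-0.0128, 0.026, 0.01, 0],
    [-0.0128, 0.026, 0.01, 0],
    [-0.0128, 0.026, 0, 0],
    [-0.0128, 0.026, 0, 0]
  ]
}}

```text
t: 16.65
position: [432.5, -207.3, 145.9]
tool_rot: [[0.998, 0.064, -0.003], [0.064, -0.998, 0.001], [-0.003, -0.001, -1.0]]
wrist_force: [0.5, -0.6, 1.2]
grip_width: 64.1
grasp_force: 0.0
```

```bash
python3 - <<'E'
from h import *
s=show(); im,d=cams.get_image('wrist'); cv2.imwrite('pics/w6.png',im)
blobs('wrist',im,'silver',36,s,300,5000)
P=cloud('wrist',d,s)
sel=(P[...,2]>31)&(P[...,2]<45)&(d>0)
for a,c,p in comps(sel,200):
    Q=P[p[:,1],p[:,0]]; print(a,np.round(c),np.round(Q.mean(0),1),np.round(np.ptp(Q,axis=0)))
E
```

```text
t 16.65 pos [ 432.5 -207.3  145.9] yaw 3.65 w 64.1 gf 0.0 F [ 0.5 -0.6  1.2] q [ 12.  25.  11. 128.  -9.  29. -57.]
wrist silver 1687 [281. 201.] [ 434.6 -207.9] rect [ 434.5 -207.9] [33.4 34.3] pca 176.4
1908 [115. 101.] [496.8 -93.6  34.1] [34. 34.  7.]
1798 [279. 200.] [ 435.4 -206.9   36.3] [35. 35.  9.]
966 [245. 324.] [ 326.4 -185.9   34. ] [32. 32.  6.]
```

{"op": "servo_tool", "data": {
  "steps": [
    [0.001, 0, 0.03, 0],
    [0, 0, 0.03, 0],
    [0, 0, 0.03, 0],
    [0, 0, 0.03, 0],
    [0, 0, 0.018, 0]
  ]
}}

```text
t: 17.12
position: [433.9, -205.8, 6.3]
tool_rot: [[0.998, 0.063, -0.004], [0.063, -0.998, 0.002], [-0.004, -0.002, -1.0]]
wrist_force: [-0.5, 0.6, -0.7]
grip_width: 64.3
grasp_force: 0.0
```

{"op": "servo_tool", "data": {
  "steps": [
    [0, 0, 0.005, 0],
    [0, 0, 0, 0],
    [0, 0, 0, 0],
    [0, 0, 0, 0],
    [0, 0, 0, 0]
  ]
}}

```text
t: 17.53
position: [436.1, -206.8, 5.6]
tool_rot: [[0.998, 0.064, 0.002], [0.064, -0.998, -0.001], [0.002, 0.001, -1.0]]
wrist_force: [0.7, 0.3, -0.4]
grip_width: 64.1
grasp_force: 0.0
```

{"op": "servo_tool", "data": {
  "steps": [
    [0, 0, 0, 0],
    [0, 0, 0, 0],
    [0, 0, 0, 0],
    [0, 0, 0, 0],
    [0, 0, 0, 0]
  ],
  "fingers": 0,
  "grip_force": 40
}}

```text
t: 17.95
position: [435.8, -206.7, 5.3]
tool_rot: [[0.998, 0.064, 0.001], [0.064, -0.998, -0.0], [0.001, 0.001, -1.0]]
wrist_force: [-0.0, 0.7, 6.2]
grip_width: 34.5
grasp_force: 39.3
```

{"op": "servo_tool", "data": {
  "steps": [
    [0, 0, -0.02, 0],
    [0, 0, -0.04, 0],
    [0, 0, -0.04, 0],
    [0, 0, -0.04, 0],
    [0, 0, -0.03, 0]
  ]
}}

```text
t: 18.37
position: [435.4, -206.6, 177.4]
tool_rot: [[0.998, 0.063, 0.002], [0.063, -0.998, -0.001], [0.002, 0.001, -1.0]]
wrist_force: [0.3, -0.2, -1.4]
grip_width: 34.8
grasp_force: 40.5
```

```bash
python3 - <<'E'
from h import *
s=show(); print(delta(525,194,37,3.7,s))
E
```

```text
t 18.37 pos [ 435.4 -206.6  177.4] yaw 3.64 w 34.8 gf 40.5 F [ 0.3 -0.2 -1.4] q [ 10.  22.  13. 126.  -9.  33. -57.]
('shift mm', [115.3, -394.0, 140.4], 'roll', np.float64(-0.06))
```

{"op": "servo_tool", "data": {
  "steps": [
    [0.0077, -0.0263, 0, 0],
    [0.0077, -0.0263, 0, 0],
    [0.0077, -0.0263, 0, 0],
    [0.0077, -0.0263, 0, 0],
    [0.0077, -0.0263, 0, 0]
  ]
}}

```text
t: 18.78
position: [465.0, -71.5, 174.8]
tool_rot: [[0.998, 0.063, 0.0], [0.063, -0.998, 0.0], [0.0, -0.0, -1.0]]
wrist_force: [-0.1, 0.3, -0.4]
grip_width: 34.6
grasp_force: 40.5
```

{"op": "servo_tool", "data": {
  "steps": [
    [0.0077, -0.0263, 0, 0],
    [0.0077, -0.0263, 0, 0],
    [0.0077, -0.0263, 0, 0],
    [0.0077, -0.0263, 0, 0],
    [0.0077, -0.0263, 0, 0]
  ]
}}

```text
t: 19.2
position: [494.9, 62.2, 174.5]
tool_rot: [[0.998, 0.064, -0.0], [0.064, -0.998, 0.0], [-0.0, -0.0, -1.0]]
wrist_force: [-0.1, -0.1, -1.7]
grip_width: 34.9
grasp_force: 40.5
```

{"op": "servo_tool", "data": {
  "steps": [
    [0.0077, -0.0263, 0, 0],
    [0.0077, -0.0263, 0, 0],
    [0.0077, -0.0263, 0, 0],
    [0.0077, -0.0263, 0, 0],
    [0.0077, -0.0263, 0, 0]
  ]
}}

```text
t: 19.62
position: [524.9, 195.8, 174.4]
tool_rot: [[0.998, 0.064, -0.001], [0.064, -0.998, -0.0], [-0.001, 0.0, -1.0]]
wrist_force: [-0.1, -0.1, -0.9]
grip_width: 34.8
grasp_force: 40.5
```

{"op": "servo_tool", "data": {
  "steps": [
    [0, 0, 0.02, 0],
    [0, 0, 0.02, 0],
    [0, 0, 0.02, 0],
    [0, 0, 0.02, 0],
    [0, 0, 0.02, 0]
  ]
}}

```text
t: 20.03
position: [525.0, 194.6, 73.6]
tool_rot: [[0.998, 0.064, -0.0], [0.064, -0.998, -0.0], [-0.0, 0.0, -1.0]]
wrist_force: [0.1, 0.1, -1.4]
grip_width: 35.0
grasp_force: 40.5
```

{"op": "servo_tool", "data": {
  "steps": [
    [0, 0, 0.02, 0],
    [0, 0, 0.012, 0],
    [0, 0, 0.007, 0],
    [0, 0, 0, 0],
    [0, 0, 0, 0]
  ]
}}

```text
t: 20.45
position: [525.6, 194.5, 35.7]
tool_rot: [[0.998, 0.063, 0.0], [0.063, -0.998, 0.0], [0.0, -0.0, -1.0]]
wrist_force: [0.1, -0.3, -0.9]
grip_width: 35.0
grasp_force: 40.5
```

{"op": "servo_tool", "data": {
  "steps": [
    [0, 0, 0, 0],
    [0, 0, 0, 0],
    [0, 0, 0, 0],
    [0, 0, 0, 0],
    [0, 0, 0, 0]
  ]
}}

```text
t: 20.87
position: [525.7, 194.7, 35.9]
tool_rot: [[0.998, 0.064, 0.001], [0.064, -0.998, 0.0], [0.001, -0.0, -1.0]]
wrist_force: [0.0, 1.1, -0.4]
grip_width: 34.5
grasp_force: 40.5
```

{"op": "servo_tool", "data": {
  "steps": [
    [0, 0, 0, 0],
    [0, 0, 0, 0],
    [0, 0, 0, 0],
    [0, 0, -0.02, 0],
    [0, 0, -0.03, 0]
  ],
  "fingers": 0.65
}}

```text
t: 21.28
position: [523.4, 193.8, 83.6]
tool_rot: [[0.998, 0.064, -0.006], [0.064, -0.998, -0.002], [-0.006, 0.002, -1.0]]
wrist_force: [1.4, -0.3, -0.4]
grip_width: 55.4
grasp_force: 0.0
```

{"op": "servo_tool", "data": {
  "steps": [
    [0, 0, -0.035, 0],
    [0, 0, -0.035, 0],
    [0, 0, -0.035, 0],
    [0, 0, -0.035, 0],
    [0, 0, -0.035, 0]
  ]
}}

```text
t: 21.7
position: [525.0, 194.3, 262.2]
tool_rot: [[0.998, 0.063, -0.0], [0.063, -0.998, -0.0], [-0.0, 0.0, -1.0]]
wrist_force: [0.9, -0.4, -0.2]
grip_width: 55.9
grasp_force: 0.0
```

{"op": "servo_tool", "data": {
  "steps": [
    [0, 0, -0.035, 0],
    [0, 0, -0.035, 0],
    [0, 0, -0.035, 0],
    [0, 0, -0.035, 0],
    [0, 0, 0, 0]
  ],
  "fingers": 0.6
}}

```text
t: 22.12
position: [529.2, 195.5, 408.3]
tool_rot: [[0.998, 0.063, 0.013], [0.063, -0.998, 0.007], [0.013, -0.006, -1.0]]
wrist_force: [1.8, -0.0, 0.7]
grip_width: 51.2
grasp_force: 0.0
```

```bash
python3 - <<'E'
from h import *
s=show(); im,d=cams.get_image('wrist'); cv2.imwrite('pics/w7.png',im)
blobs('wrist',im,'silver',65,s,200,5000)
P=cloud('wrist',d,s)
sel=(P[...,2]>55)&(P[...,2]<72)&(d>0)
for a,c,p in comps(sel,150):
    Q=P[p[:,1],p[:,0]]; print(a,np.round(c),np.round(Q.mean(0),1),np.round(np.ptp(Q,axis=0)))
for c in ['top']:
    im,d=cams.get_image(c); blobs(c,im,'red',326,None,20); blobs(c,im,'silver',37,None,60,200)
print(delta(506,325.5,395,3.7,s))
E
```

```text
t 22.12 pos [529.2 195.5 408.3] yaw 3.62 w 51.2 gf 0.0 F [ 1.8 -0.   0.7] q [ -38.   12.   16.  102.   -4.   65. -107.]
wrist silver 662 [285.  96.] [600.4 195. ] rect [600.1 195.2] [35.1 35.5] pca 103.9
wrist silver 575 [281. 156.] [524.2 194.7] rect [524.3 194.7] [34.9 34.9] pca -104.2
wrist silver 1380 [ 40. 298.] [283.9 546.4] rect [283.  546.1] [192.2  20.3] pca -145.9
wrist silver 464 [ 33. 364.] [159.5 575.1] rect [159.  574.6] [57.5 27.9] pca -136.2
207 [480.  51.] [668.5 -39.1  63.8] [34.  9. 17.]
1224 [279. 132.] [551.9 199.4  63.7] [208. 160.  17.]
158 [398.  66.] [644.6  57.8  63.6] [41. 22. 16.]
151 [546.  69.] [ 652.9 -124.2   63.6] [18. 22. 17.]
648 [285.  96.] [601.4 195.2  63.2] [36. 36. 13.]
564 [281. 155.] [525.3 194.8  63.1] [35. 35. 12.]
top silver 133 [424. 136.] [ 792.6 -487.6] rect [ 794.8 -490.5] [51.2 53. ] pca 149.1
top silver 74 [285. 178.] [663.1 -94.4] rect [663.6 -95. ] [23.4 26.6] pca -176.2
top silver 137 [180. 197.] [602.7 200.2] rect [601.4 200.1] [37.  33.8] pca -142.6
top silver 67 [159. 203.] [585.5 257.2] rect [588.9 258.5] [19.8 39.5] pca -84.8
top silver 137 [179. 225.] [524.5 200.2] rect [524.6 200.3] [34.  35.2] pca 170.5
top silver 132 [474. 287.] [ 371.1 -617.1] rect [ 369.4 -618. ] [49.1 21.1] pca -151.0
top silver 67 [221. 393.] [75.5 67.4] rect [75.2 67.2] [20.6 21.6] pca 112.5
top silver 66 [272. 394.] [ 75.5 -69.8] rect [ 75.6 -69.6] [20.6 21.4] pca -149.7
top silver 148 [243. 408.] [39.  6.] rect [33.   2.9] [ 46.1 130.7] pca 91.2
('shift mm', [-14.7, -131.2, 13.3], 'roll', np.float64(-0.08))
```

View pics/w7.png

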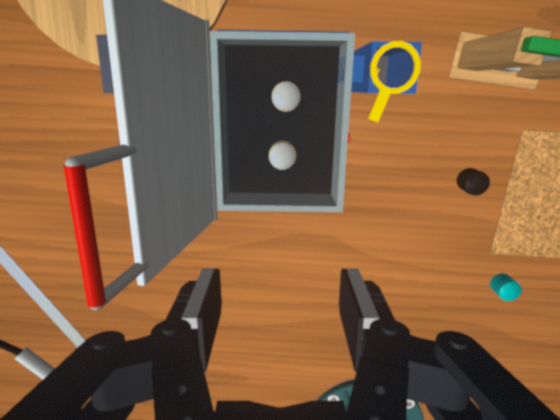

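Both boxes lie in the tub at (285,96) and (281,156), and the handle is at (85,235). Now I'll grasp the handle.

{"op": "servo_tool", "data": {
  "steps": [
    [-0.005, -0.033, 0, 0],
    [-0.005, -0.033, 0, 0],
    [-0.005, -0.033, 0, 0],
    [0, -0.032, 0, 0],
    [0, 0, 0, 0]
  ]
}}

```text
t: 22.63
position: [498.2, 332.8, 397.5]
tool_rot: [[0.997, 0.075, -0.005], [0.075, -0.997, 0.002], [-0.005, -0.003, -1.0]]
wrist_force: [-0.1, 0.5, 0.1]
grip_width: 51.3
grasp_force: 0.0
```

{"op": "servo_tool", "data": {
  "steps": [
    [0, 0, 0, 0],
    [0, 0, 0, 0],
    [0, 0, 0, 0],
    [0, 0, 0, 0],
    [0, 0, 0, 0]
  ]
}}

```text
t: 23.05
position: [502.6, 322.8, 400.3]
tool_rot: [[0.998, 0.061, -0.0], [0.061, -0.998, -0.0], [-0.0, 0.0, -1.0]]
wrist_force: [0.8, 0.1, 0.3]
grip_width: 51.2
grasp_force: 0.0
```

```bash
python3 - <<'E'
from h import *
s=show(); im,d=cams.get_image('wrist')
blobs('wrist',im,'red',328,s,200)
P=cloud('wrist',d,s)[mask(im,'red')]; P=P[P[:,2]>250]; print(np.round(np.median(P,0)),np.round(P.max(0)),np.round(P.min(0)))
t=np.linspace(1.75,0,31); y=-.231*(1-np.cos(t)); z=-.231*np.sin(t)
for i in range(6): print([[0,float(a),float(b),0] for a,b in zip(np.round(np.diff(y),4)[5*i:5*i+5],np.round(np.diff(z),4)[5*i:5*i+5])])
E
```

```text
t 23.05 pos [502.6 322.8 400.3] yaw 3.51 w 51.2 gf 0.0 F [0.8 0.1 0.3] q [ -47.   16.   13.   98.   -4.   66. -120.]
wrist red 2531 [276. 211.] [509.8 325.3] rect [506.9 325.1] [99.5 10.6] pca -177.0
[512. 325. 329.] [586. 333. 543.] [457. 318. 325.]
[[0, 0.0133, -0.002, 0], [0, 0.0134, -0.0012, 0], [0, 0.0135, -0.0004, 0], [0, 0.0135, 0.0003, 0], [0, 0.0134, 0.0011, 0]]
[[0, 0.0133, 0.0019, 0], [0, 0.0132, 0.0027, 0], [0, 0.013, 0.0034, 0], [0, 0.0128, 0.0042, 0], [0, 0.0125, 0.0049, 0]]
[[0, 0.0122, 0.0057, 0], [0, 0.0119, 0.0064, 0], [0, 0.0115, 0.007, 0], [0, 0.0111, 0.0077, 0], [0, 0.0106, 0.0083, 0]]
[[0, 0.0101, 0.0089, 0], [0, 0.0095, 0.0095, 0], [0, 0.009, 0.01, 0], [0, 0.0084, 0.0106, 0], [0, 0.0077, 0.011, 0]]
[[0, 0.0071, 0.0115, 0], [0, 0.0064, 0.0119, 0], [0, 0.0057, 0.0122, 0], [0, 0.005, 0.0125, 0], [0, 0.0042, 0.0128, 0]]
[[0, 0.0035, 0.013, 0], [0, 0.0027, 0.0132, 0], [0, 0.002, 0.0133, 0], [0, 0.0012, 0.0134, 0], [0, 0.0004, 0.0135, 0]]
```

Bar at (507,325,324). I'll shift +5 in x and -2 in y, descend 95, and grip.

{"op": "servo_tool", "data": {
  "steps": [
    [0.004, -0.0025, 0.02, 0],
    [0, 0, 0.03, 0],
    [0, 0, 0.025, 0],
    [0, 0, 0.015, 0],
    [0, 0, 0.005, 0]
  ]
}}

```text
t: 23.52
position: [504.5, 325.6, 302.5]
tool_rot: [[0.998, 0.063, -0.004], [0.063, -0.998, -0.003], [-0.004, 0.003, -1.0]]
wrist_force: [-0.5, -1.2, -0.1]
grip_width: 51.3
grasp_force: 0.0
```

{"op": "servo_tool", "data": {
  "steps": [
    [0, 0, 0, 0],
    [0, 0, 0, 0],
    [0, 0, 0, 0],
    [0, 0, 0, 0],
    [0, 0, 0, 0]
  ]
}}

```text
t: 23.93
position: [506.6, 327.5, 306.7]
tool_rot: [[0.998, 0.064, 0.002], [0.064, -0.998, 0.002], [0.002, -0.001, -1.0]]
wrist_force: [0.6, -0.1, -0.2]
grip_width: 51.3
grasp_force: 0.0
```

{"op": "servo_tool", "data": {
  "steps": [
    [0, 0, 0, 0],
    [0, 0, 0, 0],
    [0, 0, 0, 0],
    [0, 0, 0, 0],
    [0, 0, 0, 0]
  ],
  "fingers": 0,
  "grip_force": 30
}}

```text
t: 24.35
position: [506.2, 325.2, 305.7]
tool_rot: [[0.998, 0.062, -0.001], [0.062, -0.998, -0.002], [-0.001, 0.002, -1.0]]
wrist_force: [-0.7, -3.7, 3.5]
grip_width: 10.9
grasp_force: 29.7
```

{"op": "servo_tool", "data": {
  "steps": [
    [0, 0.0133, -0.002, 0],
    [0, 0.0134, -0.0012, 0],
    [0, 0.0135, -0.0004, 0],
    [0, 0.0135, 0.0003, 0],
    [0, 0.0134, 0.0011, 0]
  ]
}}

```text
t: 24.77
position: [509.6, 259.3, 308.5]
tool_rot: [[0.998, 0.063, -0.001], [0.063, -0.998, 0.002], [-0.001, -0.002, -1.0]]
wrist_force: [-1.7, 3.2, -0.1]
grip_width: 10.6
grasp_force: 29.9
```

{"op": "servo_tool", "data": {
  "steps": [
    [0, 0.0133, 0.0019, 0],
    [0, 0.0132, 0.0027, 0],
    [0, 0.013, 0.0034, 0],
    [0, 0.0128, 0.0042, 0],
    [0, 0.0125, 0.0049, 0]
  ]
}}

```text
t: 25.18
position: [513.0, 193.2, 289.7]
tool_rot: [[0.998, 0.063, -0.003], [0.063, -0.998, -0.001], [-0.003, 0.001, -1.0]]
wrist_force: [-4.5, 0.7, 1.9]
grip_width: 10.9
grasp_force: 31.5
```

{"op": "servo_tool", "data": {
  "steps": [
    [0, 0.0122, 0.0057, 0],
    [0, 0.0119, 0.0064, 0],
    [0, 0.0115, 0.007, 0],
    [0, 0.0111, 0.0077, 0],
    [0, 0.0106, 0.0083, 0]
  ]
}}

```text
t: 25.6
position: [516.2, 135.8, 253.8]
tool_rot: [[0.998, 0.063, -0.004], [0.063, -0.998, -0.002], [-0.004, 0.002, -1.0]]
wrist_force: [-4.8, 1.3, 0.6]
grip_width: 10.7
grasp_force: 31.8
```

{"op": "servo_tool", "data": {
  "steps": [
    [0, 0.0101, 0.0089, 0],
    [0, 0.0095, 0.0095, 0],
    [0, 0.009, 0.01, 0],
    [0, 0.0084, 0.0106, 0],
    [0, 0.0077, 0.011, 0]
  ]
}}

```text
t: 26.02
position: [518.9, 91.3, 203.6]
tool_rot: [[0.998, 0.063, -0.004], [0.063, -0.998, -0.002], [-0.004, 0.002, -1.0]]
wrist_force: [-3.1, -0.9, 0.6]
grip_width: 10.5
grasp_force: 31.8
```

{"op": "servo_tool", "data": {
  "steps": [
    [0, 0.0071, 0.0115, 0],
    [0, 0.0064, 0.0119, 0],
    [0, 0.0057, 0.0122, 0],
    [0, 0.005, 0.0125, 0],
    [0, 0.0042, 0.0128, 0]
  ]
}}

```text
t: 26.43
position: [520.7, 62.8, 142.6]
tool_rot: [[0.998, 0.063, -0.004], [0.063, -0.998, -0.002], [-0.004, 0.002, -1.0]]
wrist_force: [-3.7, 1.3, -0.4]
grip_width: 10.8
grasp_force: 31.4
```

{"op": "servo_tool", "data": {
  "steps": [
    [0, 0.0035, 0.013, 0],
    [0, 0.0027, 0.0132, 0],
    [0, 0.002, 0.0133, 0],
    [0, 0.0012, 0.0134, 0],
    [0, 0.0004, 0.0115, 0]
  ]
}}

```text
t: 26.85
position: [521.4, 53.4, 78.1]
tool_rot: [[0.998, 0.063, -0.004], [0.063, -0.998, -0.002], [-0.004, 0.002, -1.0]]
wrist_force: [-4.3, -0.2, -0.1]
grip_width: 11.1
grasp_force: 31.0
```

{"op": "servo_tool", "data": {
  "steps": [
    [0, 0, 0.001, 0],
    [0, 0, 0, 0],
    [0, 0, 0, 0],
    [0, 0, 0, 0],
    [0, 0, 0, 0]
  ]
}}

```text
t: 27.27
position: [521.5, 53.4, 78.6]
tool_rot: [[0.998, 0.063, -0.003], [0.063, -0.998, -0.002], [-0.003, 0.002, -1.0]]
wrist_force: [-4.4, -2.9, -1.1]
grip_width: 11.0
grasp_force: 31.5
```

The lid is back at its shut height. I'll release, rise, and look down at the lock column.

{"op": "servo_tool", "data": {
  "steps": [
    [0, 0, 0.001, 0],
    [0, 0, 0, 0],
    [0, 0, 0, 0],
    [0, 0, 0, 0],
    [0, 0, -0.02, 0]
  ],
  "fingers": 0.5
}}

```text
t: 27.68
position: [522.4, 55.8, 96.3]
tool_rot: [[0.998, 0.065, -0.003], [0.065, -0.998, -0.001], [-0.003, 0.0, -1.0]]
wrist_force: [-0.4, 0.7, -0.1]
grip_width: 42.6
grasp_force: 0.0
```

{"op": "servo_tool", "data": {
  "steps": [
    [0, 0, -0.03, 0],
    [0, 0, -0.03, 0],
    [0, 0, -0.03, 0],
    [0, 0, -0.03, 0],
    [0, 0, -0.03, 0]
  ]
}}

```text
t: 28.1
position: [523.8, 55.8, 250.1]
tool_rot: [[0.998, 0.064, 0.002], [0.064, -0.998, 0.0], [0.002, -0.0, -1.0]]
wrist_force: [0.8, 0.8, -0.1]
grip_width: 43.0
grasp_force: 0.0
```

{"op": "servo_tool", "data": {
  "steps": [
    [0.025, -0.004, 0, 0],
    [0.025, -0.004, 0, 0],
    [0.025, -0.004, 0, 0],
    [0.015, -0.004, 0, 0],
    [0, 0, 0, 0]
  ]
}}

```text
t: 28.52
position: [616.4, 79.2, 248.8]
tool_rot: [[0.998, 0.066, 0.006], [0.066, -0.998, 0.001], [0.006, -0.001, -1.0]]
wrist_force: [0.2, 0.4, 0.8]
grip_width: 42.6
grasp_force: 0.0
```

{"op": "servo_tool", "data": {
  "steps": [
    [0, 0, 0, 0],
    [0, 0, 0, 0],
    [0, 0, 0, 0],
    [0, 0, 0, 0],
    [0, 0, 0, 0]
  ]
}}

```text
t: 28.93
position: [611.3, 76.9, 248.2]
tool_rot: [[0.998, 0.063, -0.0], [0.063, -0.998, 0.0], [-0.0, -0.0, -1.0]]
wrist_force: [-0.3, -1.0, 0.8]
grip_width: 42.8
grasp_force: 0.0
```

```bash
cat > ring.py <<'E'
from h import *
def ring(im,s,z=116,cam='wrist'):
    m=mask(im,'yellow'); a,c,p=max(comps(m,100),key=lambda q:q[0])
    W=np.array([px2w(cam,u,v,z=z,st=s)[:2] for u,v in p])
    cen=np.median(W,0)
    for _ in range(20):   # ring points: radius fit with tongue trimmed
        r=np.linalg.norm(W-cen,axis=1); k=W[r<29]
        A=np.c_[2*k,np.ones(len(k))]; cen=np.linalg.lstsq(A,(k**2).sum(1),rcond=None)[0][:2]
    r=np.linalg.norm(W-cen,axis=1); t=W[r>r.max()-12].mean(0)-cen
    print('ring centre',np.round(cen,1),'r 5..95%',np.round(np.percentile(r,[2,50,98]),1),'tongue deg',round(np.degrees(np.arctan2(t[1],t[0])),1))
    return cen
E
python3 - <<'E'
from ring import *
s=show(); im,d=cams.get_image('wrist'); cv2.imwrite('pics/w8.png',im)
ring(im,s)
P=cloud('wrist',d,s); 
sel=(P[...,2]>110)&(P[...,2]<122)&(d>0)&(P[...,1]<125)&(P[...,0]>580)&(P[...,0]<680)
Q=P[sel]; r=cv2.minAreaRect(Q[:,:2].astype(np.float32)); print('column',r)
sel=(P[...,2]<45)&(P[...,2]>5)&(d>0)&(np.hypot(P[...,0]-Q[:,0].mean(),P[...,1]-Q[:,1].mean())<28); Q=P[sel]; 
h=cv2.cvtColor(im,cv2.COLOR_BGR2HSV)
br=(h[...,0]>14)&(h[...,0]<30)&(h[...,1]>90)&sel
if br.any(): print('brass',br.sum(),np.round(np.median(P[br],0),1))
imt,_=cams.get_image('top'); blobs('top',imt,'red',100,None,60)
im=im[:200,120:470]; cv2.imwrite('pics/w8c.png',cv2.resize(im,(770,440)))
E
```

```text
t 28.93 pos [611.3  76.9 248.2] yaw 3.63 w 42.8 gf 0.0 F [-0.3 -1.   0.8] q [-22.  25.  15. 106.  -8.  49. -90.]
ring centre [638.8  76.9] r 5..95% [21.6 25.5 57.6] tongue deg 164.0
column ((632.84423828125, -1.589080810546875), (86.05479431152344, 256.08734130859375), 5.695075511932373)
brass 272 [641.8  76.7  26.2]
top red 127 [229. 225.] [522.9  54.5] rect [521.   54.5] [93.7  9.4] pca -176.7
```

View pics/w8.png

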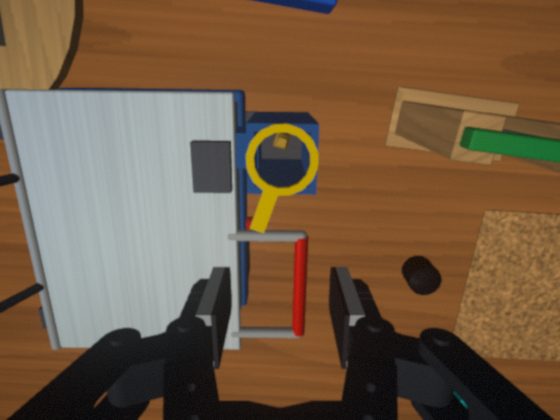

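The lid is shut. The ring is centred at (282,158), its tongue points to (258,222), and the brass stem shows at (281,142). Next is the key, so I'll translate and roll -83°.

{"op": "servo_tool", "data": {
  "steps": [
    [0.0083, 0.0354, 0, 0],
    [0.0083, 0.0354, 0, 0],
    [0.0083, 0.0354, 0, 0],
    [0.0083, 0.0354, 0, 0],
    [0.0083, 0.0354, 0, 0]
  ]
}}

```text
t: 29.45
position: [665.0, -98.3, 248.2]
tool_rot: [[0.998, 0.064, 0.0], [0.064, -0.998, 0.0], [0.0, -0.0, -1.0]]
wrist_force: [0.4, 0.3, 0.2]
grip_width: 43.0
grasp_force: 0.0
```

{"op": "servo_tool", "data": {
  "steps": [
    [0, 0, 0, -6.5],
    [0, 0, 0, -6.5],
    [0, 0, 0, -6.5],
    [0, 0, 0, -6.5],
    [0, 0, 0, -6.5]
  ]
}}

```text
t: 29.87
position: [664.6, -97.0, 248.0]
tool_rot: [[0.804, 0.594, -0.0], [0.594, -0.804, 0.0], [-0.0, -0.0, -1.0]]
wrist_force: [-0.6, -0.3, -0.1]
grip_width: 42.9
grasp_force: 0.0
```

{"op": "servo_tool", "data": {
  "steps": [
    [0, 0, 0, -6.5],
    [0, 0, 0, -6.5],
    [0, 0, 0, -6.5],
    [0, 0, 0, -6.5],
    [0, 0, 0, -6.5]
  ]
}}

```text
t: 30.28
position: [664.5, -96.9, 248.1]
tool_rot: [[0.359, 0.933, -0.0], [0.933, -0.359, -0.0], [-0.0, -0.0, -1.0]]
wrist_force: [-0.2, -0.8, 0.0]
grip_width: 42.7
grasp_force: 0.0
```

{"op": "servo_tool", "data": {
  "steps": [
    [0, 0, 0, -6],
    [0, 0, 0, -6],
    [0, 0, 0, -6],
    [0, 0, 0, 0],
    [0, 0, 0, 0]
  ]
}}

```text
t: 30.7
position: [664.6, -97.0, 248.1]
tool_rot: [[0.061, 0.998, -0.0], [0.998, -0.061, 0.0], [0.0, -0.0, -1.0]]
wrist_force: [0.4, -0.5, 0.0]
grip_width: 42.7
grasp_force: 0.0
```

```bash
python3 - <<'E'
from ring import *
s=show(); im,d=cams.get_image('wrist'); cv2.imwrite('pics/w9.png',im)
blobs('wrist',im,'green',156,s,200)
P=cloud('wrist',d,s); g=mask(im,'green')&(abs(P[...,2]-156)<6); Q=P[g]; m=Q.mean(0); r=cv2.minAreaRect(Q[:,:2].astype(np.float32)); print(np.round(m,1),r)
E
```

```text
t 30.7 pos [664.6 -97.  248.1] yaw 86.48 w 42.7 gf 0.0 F [ 0.4 -0.5  0. ] q [ 9. 29. -6. 98.  4. 53. -3.]
wrist green 2947 [279. 202.] [664.8 -91.1] rect [664.8 -94.8] [108.6  12.8] pca 86.0
[664.8 -91.2 155.7] ((664.752685546875, -95.35643768310547), (108.84164428710938, 12.881640434265137), 85.99169921875)
```

View pics/w9.png

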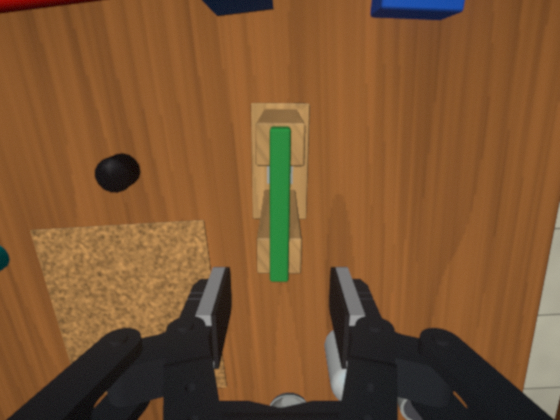

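The green bar runs from (281,127) to (279,281), centred near (664.8,-95.2) with yaw 86.

{"op": "servo_tool", "data": {
  "steps": [
    [0.0018, 0, 0.03, 0.5],
    [0, 0, 0.03, 0],
    [0, 0, 0.03, 0],
    [0, 0, 0.02, 0],
    [0, 0, 0.009, 0]
  ]
}}

```text
t: 31.17
position: [662.5, -94.7, 125.7]
tool_rot: [[0.069, 0.998, -0.006], [0.998, -0.069, 0.0], [-0.0, -0.006, -1.0]]
wrist_force: [-1.1, 0.1, 0.2]
grip_width: 42.6
grasp_force: 0.0
```

{"op": "servo_tool", "data": {
  "steps": [
    [0, 0, 0, 0],
    [0, 0, 0, 0],
    [0, 0, 0, 0],
    [0, 0, 0, 0],
    [0, 0, 0, 0]
  ]
}}

```text
t: 31.58
position: [666.0, -95.1, 130.8]
tool_rot: [[0.068, 0.998, 0.003], [0.998, -0.068, -0.0], [-0.0, 0.003, -1.0]]
wrist_force: [-0.9, 0.6, -0.2]
grip_width: 42.8
grasp_force: 0.0
```

{"op": "servo_tool", "data": {
  "steps": [
    [0, 0, 0, 0],
    [0, 0, 0, 0],
    [0, 0, 0, 0],
    [0, 0, 0, 0],
    [0, 0, 0, 0]
  ],
  "fingers": 0,
  "grip_force": 90
}}

```text
t: 32.0
position: [665.2, -95.0, 129.9]
tool_rot: [[0.067, 0.998, 0.001], [0.998, -0.067, -0.0], [-0.0, 0.001, -1.0]]
wrist_force: [-1.8, 0.2, 5.6]
grip_width: 12.5
grasp_force: 89.5
```

{"op": "servo_tool", "data": {
  "steps": [
    [0, 0, 0, 0],
    [0, 0, 0, 0],
    [0, 0, -0.005, 0],
    [0, 0, -0.005, 0],
    [0, 0, 0, 0]
  ]
}}

```text
t: 32.42
position: [665.1, -95.0, 139.5]
tool_rot: [[0.067, 0.998, 0.001], [0.998, -0.067, -0.0], [-0.0, 0.001, -1.0]]
wrist_force: [0.4, 0.1, -2.1]
grip_width: 12.2
grasp_force: 88.5
```

```bash
python3 - <<'E'
from h import *
s=show(); print(np.round(s['ft_torque'],2))
E
```

```text
t 32.42 pos [665.1 -95.  139.5] yaw 86.15 w 12.2 gf 88.5 F [ 0.4  0.1 -2.1] q [  8.  36.  -6. 103.   5.  41.  -4.]
[ 0.01 -0.03  0.01]
```

{"op": "servo_tool", "data": {
  "steps": [
    [0, 0, -0.024, 0],
    [0, 0, -0.024, 0],
    [0, 0, -0.024, 0],
    [0, 0, -0.024, 0],
    [0, 0, -0.024, 0]
  ]
}}

```text
t: 32.83
position: [664.2, -94.9, 259.5]
tool_rot: [[0.067, 0.998, -0.001], [0.998, -0.067, 0.0], [0.0, -0.001, -1.0]]
wrist_force: [-0.8, 0.7, -3.7]
grip_width: 12.5
grasp_force: 88.5
```

{"op": "servo_tool", "data": {
  "steps": [
    [0.034, -0.0075, 0, 0],
    [0.034, -0.0075, 0, 0],
    [0.034, -0.0075, 0, 0],
    [0.034, -0.0075, 0, 0],
    [0.034, -0.0075, 0, 0]
  ]
}}

```text
t: 33.25
position: [637.9, 78.5, 258.6]
tool_rot: [[0.068, 0.998, -0.001], [0.998, -0.068, -0.0], [-0.0, -0.001, -1.0]]
wrist_force: [1.2, 0.2, -3.4]
grip_width: 12.2
grasp_force: 88.5
```

{"op": "servo_tool", "data": {
  "steps": [
    [0, 0, 0, 4],
    [0, 0, 0, 4],
    [0, 0, 0, 4.15],
    [0, 0, 0, 0],
    [0, 0, 0, 0]
  ]
}}

```text
t: 33.67
position: [638.5, 77.1, 258.6]
tool_rot: [[0.274, 0.962, -0.001], [0.962, -0.274, -0.0], [-0.001, -0.001, -1.0]]
wrist_force: [-1.2, 0.4, -2.6]
grip_width: 12.0
grasp_force: 88.5
```

```bash
python3 - <<'E'
from ring import *
s=show(); im,d=cams.get_image('wrist'); cv2.imwrite('pics/w10.png',im)
try: ring(im,s)
except Exception as e: print(e)
blobs('wrist',im,'green',s['position'][2]+27,s,200)
im,d=cams.get_image('scene'); cv2.imwrite('pics/s10.png',cv2.resize(im[60:260,250:450],(600,600)))
print(delta(639,76.8,260,74,s))
E
```

```text
t 33.67 pos [638.5  77.1 258.6] yaw 74.1 w 12.0 gf 88.5 F [-1.2  0.4 -2.6] q [ -8.  26.  -5. 102.   3.  52. -29.]
ring centre [607.6  94.5] r 5..95% [ 5.1 22.3 62.1] tongue deg -23.3
wrist green 371 [426. 123.] [701.5 133.4] rect [701.5 133.4] [6.3 6.4] pca 145.3
wrist green 8616 [280. 283.] [642.3  90. ] rect [640.6  84.4] [98.8 13.5] pca 74.1
('shift mm', [-0.2, 0.6, -1.4], 'roll', np.float64(0.1))
```

View pics/w10.png

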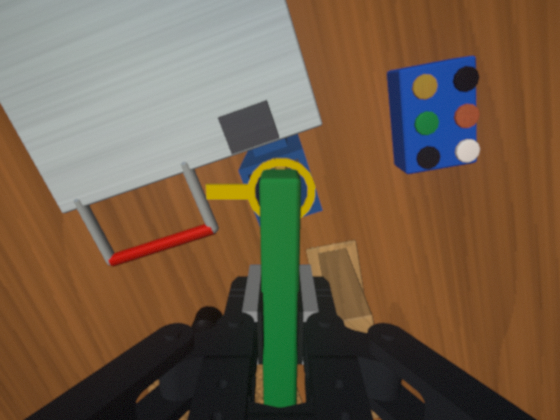

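```bash
python3 - <<'E'
from h import *
s=show(); im=cv2.imread('pics/w10.png'); m=mask(im,'yellow')
a,c,p=max(comps(m,100),key=lambda q:q[0]); 
ps=np.argwhere(m)[:,::-1]
W=np.array([px2w('wrist',u,v,z=116,st=s)[:2] for u,v in ps]); W=W[(ps[:,0]>246)]
from scipy.optimize import least_squares
f=lambda q: np.linalg.norm(W-q[:2],axis=1)-25.3
q=least_squares(f,[639,77],loss='soft_l1').x; print(q, np.percentile(np.linalg.norm(W-q,axis=1),[2,50,98]))
print(px2w('wrist',281.5,193,z=116,st=s))
E
```

```text
t 33.77 pos [638.7  76.9 258.8] yaw 74.06 w 12.5 gf 88.5 F [ 0.8 -0.6 -3.1] q [ -8.  26.  -5. 102.   3.  52. -29.]
[639.22301968  75.50448906] [21.6204926  24.84285671 27.63992875]
[639.8202884   74.87376462 116.        ]
```

{"op": "servo_tool", "data": {
  "steps": [
    [-0.0006, 0, 0.018, 0],
    [0, 0, 0.018, 0],
    [0, 0, 0.018, 0],
    [0, 0, 0.018, 0],
    [0, 0, 0.018, 0]
  ]
}}

```text
t: 34.18
position: [638.9, 76.3, 168.4]
tool_rot: [[0.275, 0.961, 0.0], [0.961, -0.275, 0.0], [0.0, 0.0, -1.0]]
wrist_force: [-0.0, -0.8, -3.2]
grip_width: 12.3
grasp_force: 88.6
```

{"op": "servo_tool", "data": {
  "steps": [
    [0, 0, 0.01, 0],
    [0, 0, 0.004, 0],
    [0, 0, 0, 0],
    [0, 0, 0, 0],
    [0, 0, 0, 0]
  ]
}}

```text
t: 34.6
position: [639.8, 76.7, 156.3]
tool_rot: [[0.276, 0.961, 0.002], [0.961, -0.276, 0.0], [0.001, 0.002, -1.0]]
wrist_force: [-0.4, -0.2, -3.0]
grip_width: 12.3
grasp_force: 88.4
```

{"op": "servo_tool", "data": {
  "steps": [
    [0, 0, 0.0015, 0],
    [0, 0, 0.0015, 0],
    [0, 0, 0.0015, 0],
    [0, 0, 0.0015, 0],
    [0, 0, 0, 0]
  ]
}}

```text
t: 35.02
position: [638.4, 76.5, 148.8]
tool_rot: [[0.276, 0.961, -0.001], [0.961, -0.276, -0.0], [-0.0, -0.001, -1.0]]
wrist_force: [-0.7, 0.6, -2.7]
grip_width: 12.2
grasp_force: 88.4
```

No contact yet (lower end at about 29 mm). I'll continue gently.

{"op": "servo_tool", "data": {
  "steps": [
    [0, 0, 0.002, 0],
    [0, 0, 0.002, 0],
    [0, 0, 0.001, 0],
    [0, 0, 0, 0],
    [0, 0, 0, 0]
  ]
}}

```text
t: 35.43
position: [638.7, 76.7, 144.0]
tool_rot: [[0.276, 0.961, -0.0], [0.961, -0.276, 0.0], [0.0, -0.0, -1.0]]
wrist_force: [0.9, 0.3, -2.7]
grip_width: 12.6
grasp_force: 88.5
```

{"op": "servo_tool", "data": {
  "steps": [
    [0, 0, 0.001, 0],
    [0, 0, 0.001, 0],
    [0, 0, 0.001, 0],
    [0, 0, 0, 0],
    [0, 0, 0, 0]
  ]
}}

```text
t: 35.85
position: [638.6, 76.7, 141.0]
tool_rot: [[0.276, 0.961, -0.0], [0.961, -0.276, 0.0], [0.0, -0.0, -1.0]]
wrist_force: [-0.4, 0.8, -3.5]
grip_width: 12.3
grasp_force: 88.5
```

{"op": "servo_tool", "data": {
  "steps": [
    [0, 0, 0.002, 0],
    [0, 0, 0.002, 0],
    [0, 0, 0.001, 0],
    [0, 0, 0, 0],
    [0, 0, 0, 0]
  ]
}}

```text
t: 36.27
position: [638.6, 76.7, 135.9]
tool_rot: [[0.276, 0.961, -0.0], [0.961, -0.276, 0.0], [-0.0, -0.0, -1.0]]
wrist_force: [-0.5, 0.3, -2.3]
grip_width: 12.6
grasp_force: 88.4
```

{"op": "servo_tool", "data": {
  "steps": [
    [0, 0, 0.0015, 0],
    [0, 0, 0.0015, 0],
    [0, 0, 0.001, 0],
    [0, 0, 0.0005, 0],
    [0, 0, 0, 0]
  ]
}}

```text
t: 36.68
position: [638.6, 76.6, 131.4]
tool_rot: [[0.276, 0.961, -0.0], [0.961, -0.276, 0.0], [-0.0, -0.0, -1.0]]
wrist_force: [-0.5, -0.1, -3.2]
grip_width: 12.4
grasp_force: 88.5
```

```bash
python3 - <<'E'
from h import *
s=show(); print(np.round(s['ft_torque'],2))
E
```

```text
t 36.68 pos [638.6  76.6 131.4] yaw 74.0 w 12.4 gf 88.5 F [-0.5 -0.1 -3.2] q [ -8.  35.  -4. 107.   4.  38. -30.]
[ 0.21 -0.15 -0.1 ]
```

{"op": "servo_tool", "data": {
  "steps": [
    [0, 0, 0, 4],
    [0, 0, 0, 4],
    [0, 0, 0, 4],
    [0, 0, 0, 4],
    [0, 0, 0, 4]
  ]
}}

```text
t: 37.1
position: [639.4, 77.3, 131.8]
tool_rot: [[0.59, 0.808, 0.002], [0.808, -0.59, 0.001], [0.002, 0.001, -1.0]]
wrist_force: [0.9, 0.4, -4.0]
grip_width: 12.3
grasp_force: 88.4
```

{"op": "servo_tool", "data": {
  "steps": [
    [0, 0, 0, 4],
    [0, 0, 0, 4],
    [0, 0, 0, 4],
    [0, 0, 0, 4],
    [0, 0, 0, 4]
  ]
}}

```text
t: 37.52
position: [639.5, 77.2, 131.8]
tool_rot: [[0.83, 0.557, 0.002], [0.557, -0.83, 0.001], [0.002, 0.001, -1.0]]
wrist_force: [0.8, 1.0, -3.2]
grip_width: 12.6
grasp_force: 88.4
```

```bash
python3 - <<'E'
from ring import *
s=show(); print(np.round(s['ft_torque'],2))
im,d=cams.get_image('wrist'); cv2.imwrite('pics/w11.png',im)
E
```

```text
t 37.52 pos [639.5  77.2 131.8] yaw 33.88 w 12.6 gf 88.4 F [ 0.8  1.  -3.2] q [-16.  35.   7. 107.  -7.  38. -61.]
[ 0.22 -0.34  0.13]
```

{"op": "servo_tool", "data": {
  "steps": [
    [0, 0, 0, 4],
    [0, 0, 0, 4],
    [0, 0, 0, 4],
    [0, 0, 0, 4],
    [0, 0, 0, 4]
  ]
}}

```text
t: 37.98
position: [639.5, 77.0, 131.8]
tool_rot: [[0.97, 0.241, 0.002], [0.241, -0.97, 0.0], [0.002, 0.0, -1.0]]
wrist_force: [0.8, 1.3, -2.8]
grip_width: 12.3
grasp_force: 88.4
```

```bash
python3 - <<'E'
from ring import *
s=show(); print(np.round(s['ft_torque'],2))
E
```

```text
t 37.98 pos [639.5  77.  131.8] yaw 13.95 w 12.3 gf 88.4 F [ 0.8  1.3 -2.8] q [-20.  35.  13. 108. -12.  38. -76.]
[ 0.23 -0.33  0.16]
```

{"op": "servo_tool", "data": {
  "steps": [
    [0, 0, 0, 2],
    [0, 0, 0, 2],
    [0, 0, 0, 2],
    [0, 0, 0, 0],
    [0, 0, 0, 0]
  ]
}}

```text
t: 38.4
position: [639.4, 76.9, 131.8]
tool_rot: [[0.99, 0.141, 0.001], [0.141, -0.99, 0.0], [0.001, -0.0, -1.0]]
wrist_force: [1.0, -0.3, -3.2]
grip_width: 12.7
grasp_force: 88.4
```

```bash
python3 - <<'E'
from ring import *
s=show(); print(np.round(s['ft_torque'],2))
im,d=cams.get_image('wrist'); cv2.imwrite('pics/w12.png',im)
E
```

```text
t 38.4 pos [639.4  76.9 131.8] yaw 8.12 w 12.7 gf 88.4 F [ 1.  -0.3 -3.2] q [-21.  36.  14. 108. -13.  38. -80.]
[ 0.19 -0.47  0.07]
```

{"op": "servo_tool", "data": {
  "steps": [
    [0, 0, 0, 2],
    [0, 0, 0, 2],
    [0, 0, 0, 2],
    [0, 0, 0, 0],
    [0, 0, 0, 0]
  ]
}}

```text
t: 38.87
position: [639.3, 76.8, 131.8]
tool_rot: [[0.999, 0.036, 0.001], [0.036, -0.999, 0.0], [0.001, -0.0, -1.0]]
wrist_force: [2.9, 0.5, -1.9]
grip_width: 12.6
grasp_force: 88.6
```

```bash
python3 - <<'E'
from ring import *
s=show(); print(np.round(s['ft_torque'],2))
E
```

```text
t 38.87 pos [639.3  76.8 131.8] yaw 2.09 w 12.6 gf 88.6 F [ 2.9  0.5 -1.9] q [-22.  36.  16. 108. -15.  38. -85.]
[ 0.26 -0.57  0.06]
```

{"op": "servo_tool", "data": {
  "steps": [
    [0, 0, 0, 2],
    [0, 0, 0, 2],
    [0, 0, 0, 1],
    [0, 0, 0, 0],
    [0, 0, 0, 0]
  ]
}}

```text
t: 39.28
position: [639.2, 76.7, 131.8]
tool_rot: [[0.999, -0.051, 0.001], [-0.051, -0.999, 0.0], [0.001, -0.0, -1.0]]
wrist_force: [2.8, -0.2, -2.3]
grip_width: 12.7
grasp_force: 88.5
```

```bash
python3 - <<'E'
from ring import *
s=show(); print(np.round(s['ft_torque'],2))
im,d=cams.get_image('wrist'); cv2.imwrite('pics/w12.png',im)
m=mask(im,'yellow'); ps=np.argwhere(m)[:,::-1]
W=np.array([px2w('wrist',u,v,z=116,st=s)[:2] for u,v in ps])-[639,76.4]; r=np.hypot(*W.T); t=W[(r>40)&(r<70)]; print(len(t),r.max(), np.degrees(np.arctan2(*t.mean(0)[::-1])) if len(t) else '')
for c in('top','scene'):
    im,d=cams.get_image(c); h=cv2.cvtColor(im,cv2.COLOR_BGR2HSV); m=(h[...,0]>20)&(h[...,0]<32)&(h[...,1]>140)&(h[...,2]>140)
    ps=np.argwhere(m)[:,::-1]; W=np.array([px2w(c,u,v,z=116)[:2] for u,v in ps])-[639,76.4]; r=np.hypot(*W.T); t=W[(r>38)&(r<62)]; print(c,len(t), np.degrees(np.arctan2(*t.mean(0)[::-1])) if len(t) else '')
E
```

```text
t 39.28 pos [639.2  76.7 131.8] yaw -2.95 w 12.7 gf 88.5 F [ 2.8 -0.2 -2.3] q [-23.  36.  17. 108. -16.  39. -89.]
[ 0.25 -0.7   0.03]
953 62.020910117074834 106.02480178798231
top 0 
scene 8 103.56914869953802
```

{"op": "servo_tool", "data": {
  "steps": [
    [0, 0, 0, 2],
    [0, 0, 0, 2],
    [0, 0, 0, 1],
    [0, 0, 0, 0],
    [0, 0, 0, 0]
  ]
}}

```text
t: 39.85
position: [639.1, 76.6, 131.8]
tool_rot: [[0.99, -0.138, 0.001], [-0.138, -0.99, -0.0], [0.001, -0.0, -1.0]]
wrist_force: [2.6, 0.3, -1.8]
grip_width: 12.4
grasp_force: 88.7
```

```bash
cat > tg.py <<'E'
from ring import *
s=show(); print('T',np.round(s['ft_torque'],2))
im,d=cams.get_image('wrist'); cv2.imwrite('pics/wt.png',im)
m=mask(im,'yellow'); ps=np.argwhere(m)[:,::-1]
W=np.array([px2w('wrist',u,v,z=116,st=s)[:2] for u,v in ps])-[639,76.4]; r=np.hypot(*W.T); t=W[(r>40)&(r<64)]; print(len(t),r.max(), np.degrees(np.arctan2(*t.mean(0)[::-1])) if len(t) else '')
for z in (s['position'][2]+27,): blobs('wrist',im,'green',z,s,800)
E
python3 tg.py
```

```text
t 39.85 pos [639.1  76.6 131.8] yaw -7.94 w 12.4 gf 88.7 F [ 2.6  0.3 -1.8] q [-24.  36.  19. 108. -18.  39. -92.]
T [ 0.28 -0.76  0.23]
942 62.01418297084174 103.7648260834108
wrist green 8702 [279. 284.] [652.8  74.5] rect [646.9  75.2] [13.8 98.3] pca 172.2
```

{"op": "servo_tool", "data": {
  "steps": [
    [0, 0, 0, 2],
    [0, 0, 0, 2],
    [0, 0, 0, 1],
    [0, 0, 0, 0],
    [0, 0, 0, 0]
  ]
}}

```text
t: 40.32
position: [638.9, 76.6, 131.7]
tool_rot: [[0.975, -0.224, 0.0], [-0.224, -0.975, -0.0], [0.0, 0.0, -1.0]]
wrist_force: [3.0, 0.4, -1.0]
grip_width: 12.6
grasp_force: 88.9
```

```bash
python3 tg.py
```

```text
t 40.32 pos [638.9  76.6 131.7] yaw -12.93 w 12.6 gf 88.9 F [ 3.   0.4 -1. ] q [-25.  36.  20. 108. -19.  39. -96.]
T [ 0.23 -0.79  0.44]
924 61.99208181220316 103.45887833083596
wrist green 8691 [279. 284.] [652.4  73.4] rect [646.7  74.7] [13.7 98.3] pca 167.5
```

The tongue has stopped at about 103.5° and the torque is rising, so the stem is at its stop. I'll ease back 14° within the play and lift out.

{"op": "servo_tool", "data": {
  "steps": [
    [0, 0, 0, -3],
    [0, 0, 0, -3],
    [0, 0, 0, -4],
    [0, 0, 0, -4],
    [0, 0, 0, 0]
  ]
}}

```text
t: 40.78
position: [638.6, 76.3, 131.5]
tool_rot: [[1.0, 0.017, -0.0], [0.017, -1.0, 0.001], [-0.0, -0.001, -1.0]]
wrist_force: [2.6, 1.4, -2.2]
grip_width: 12.3
grasp_force: 88.5
```

{"op": "servo_tool", "data": {
  "steps": [
    [0, 0, -0.004, 0],
    [0, 0, -0.004, 0],
    [0, 0, -0.004, 0],
    [0, 0, -0.004, 0],
    [0, 0, -0.004, 0]
  ]
}}

```text
t: 41.2
position: [636.7, 76.1, 151.6]
tool_rot: [[1.0, 0.017, -0.004], [0.017, -1.0, -0.001], [-0.004, 0.001, -1.0]]
wrist_force: [-0.3, 0.3, -2.8]
grip_width: 12.8
grasp_force: 88.5
```

{"op": "servo_tool", "data": {
  "steps": [
    [0, 0, -0.004, 0],
    [0, 0, -0.01, 0],
    [0, 0, -0.02, 0],
    [0, 0, -0.02, 0],
    [0, 0, -0.02, 0]
  ]
}}

```text
t: 41.62
position: [637.9, 76.3, 226.7]
tool_rot: [[1.0, 0.017, -0.002], [0.017, -1.0, -0.0], [-0.002, 0.0, -1.0]]
wrist_force: [1.4, 0.7, -2.3]
grip_width: 12.2
grasp_force: 88.4
```

{"op": "servo_tool", "data": {
  "steps": [
    [0, 0, -0.02, 0],
    [0, 0, -0.02, 0],
    [0, 0, 0, 0],
    [0, 0, 0, 0],
    [0, 0, 0, 0]
  ]
}}

```text
t: 42.03
position: [637.5, 76.5, 264.7]
tool_rot: [[1.0, 0.017, -0.002], [0.017, -1.0, -0.0], [-0.002, 0.0, -1.0]]
wrist_force: [-0.2, 0.1, -3.4]
grip_width: 12.4
grasp_force: 88.7
```

```bash
python3 tg.py; python3 -c "
from h import *
print(delta(665.2,-95,260,86.15))"
```

```text
t 42.03 pos [637.5  76.5 264.7] yaw 1.0 w 12.4 gf 88.7 F [-0.2  0.1 -3.4] q [-25.  27.  20. 102. -11.  53. -89.]
T [0.01 0.01 0.04]
343 60.81429110160775 103.04864506396069
wrist green 8554 [280. 284.] [651.4  76.5] rect [645.4  76.4] [98.4 13.5] pca -179.1
('shift mm', [-169.3, 39.4, 4.1], 'roll', np.float64(-85.15))
```

{"op": "servo_tool", "data": {
  "steps": [
    [0, 0, 0, -6.5],
    [0, 0, 0, -6.5],
    [0, 0, 0, -6.5],
    [0, 0, 0, -6.5],
    [0, 0, 0, -6.5]
  ]
}}

```text
t: 42.5
position: [637.4, 76.4, 263.5]
tool_rot: [[0.831, 0.557, -0.004], [0.557, -0.831, -0.001], [-0.004, -0.002, -1.0]]
wrist_force: [0.3, 0.8, -2.5]
grip_width: 12.4
grasp_force: 88.5
```

{"op": "servo_tool", "data": {
  "steps": [
    [0, 0, 0, -6.5],
    [0, 0, 0, -6.5],
    [0, 0, 0, -6.5],
    [0, 0, 0, -6.5],
    [0, 0, 0, -6.5]
  ]
}}

```text
t: 42.92
position: [637.4, 76.3, 263.5]
tool_rot: [[0.402, 0.916, -0.004], [0.916, -0.402, -0.001], [-0.002, -0.003, -1.0]]
wrist_force: [0.8, 0.6, -2.8]
grip_width: 12.4
grasp_force: 88.5
```

{"op": "servo_tool", "data": {
  "steps": [
    [0, 0, 0, -6.5],
    [0, 0, 0, -6.5],
    [0, 0, 0, -7.15],
    [0, 0, 0, 0],
    [0, 0, 0, 0]
  ]
}}

```text
t: 43.33
position: [637.8, 76.2, 264.0]
tool_rot: [[0.071, 0.997, -0.003], [0.998, -0.071, -0.0], [-0.0, -0.003, -1.0]]
wrist_force: [0.4, 0.2, -2.8]
grip_width: 12.4
grasp_force: 88.5
```

{"op": "servo_tool", "data": {
  "steps": [
    [-0.034, 0.0079, 0, 0],
    [-0.034, 0.0079, 0, 0],
    [-0.034, 0.0079, 0, 0],
    [-0.034, 0.0079, 0, 0],
    [-0.033, 0.0078, 0, 0]
  ]
}}

```text
t: 43.75
position: [666.2, -96.5, 264.8]
tool_rot: [[0.07, 0.998, -0.002], [0.998, -0.07, -0.0], [-0.0, -0.002, -1.0]]
wrist_force: [0.4, 1.0, -3.0]
grip_width: 12.6
grasp_force: 88.5
```

{"op": "servo_tool", "data": {
  "steps": [
    [0, 0, 0, 0],
    [0, 0, 0, 0],
    [0, 0, 0, 0],
    [0, 0, 0, 0],
    [0, 0, 0, 0]
  ]
}}

```text
t: 44.17
position: [666.6, -92.2, 265.3]
tool_rot: [[0.065, 0.998, -0.001], [0.998, -0.065, 0.001], [0.001, -0.001, -1.0]]
wrist_force: [0.2, -0.6, -2.0]
grip_width: 12.4
grasp_force: 88.5
```

```bash
python3 -c "
from h import *
s=show();print(delta(665.2,-95,130,86.15))
im,d=cams.get_image('wrist');cv2.imwrite('pics/w14.png',im)"
```

```text
t 44.17 pos [666.6 -92.2 265.3] yaw 86.29 w 12.4 gf 88.5 F [ 0.2 -0.6 -2. ] q [ 4. 28. -0. 97.  0. 54.  0.]
('shift mm', [-2.9, -1.2, 135.3], 'roll', np.float64(0.14))
```

{"op": "servo_tool", "data": {
  "steps": [
    [-0.002, -0.001, 0.02, 0],
    [0, 0, 0.025, 0],
    [0, 0, 0.025, 0],
    [0, 0, 0.025, 0],
    [0, 0, 0.02, 0]
  ]
}}

```text
t: 44.63
position: [664.9, -95.1, 148.9]
tool_rot: [[0.066, 0.998, -0.001], [0.998, -0.066, 0.001], [0.001, -0.001, -1.0]]
wrist_force: [-0.4, -0.2, -3.6]
grip_width: 12.6
grasp_force: 88.4
```

{"op": "servo_tool", "data": {
  "steps": [
    [0, 0, 0, 0],
    [0, 0, 0, 0],
    [0, 0, 0, 0],
    [0, 0, 0, 0],
    [0, 0, 0, 0]
  ]
}}

```text
t: 45.05
position: [666.9, -96.6, 152.6]
tool_rot: [[0.067, 0.998, 0.004], [0.998, -0.067, -0.0], [-0.0, 0.004, -1.0]]
wrist_force: [-0.3, -0.3, -2.6]
grip_width: 12.6
grasp_force: 88.4
```

{"op": "servo_tool", "data": {
  "steps": [
    [0, 0, 0, 0],
    [0, 0, 0, 0],
    [0, 0, 0, 0],
    [0, 0, 0, 0],
    [0, 0, 0, 0]
  ]
}}

```text
t: 45.47
position: [665.5, -96.7, 150.7]
tool_rot: [[0.067, 0.998, 0.0], [0.998, -0.067, -0.0], [-0.0, 0.0, -1.0]]
wrist_force: [-0.6, -0.1, -3.6]
grip_width: 12.3
grasp_force: 88.4
```

```bash
python3 -c "
from h import *
s=show();print(delta(665.2,-95,130,86.15))"
```

```text
t 45.47 pos [665.5 -96.7 150.7] yaw 86.14 w 12.3 gf 88.4 F [-0.6 -0.1 -3.6] q [  5.  35.  -1. 103.   0.  42.   0.]
('shift mm', [1.6, -0.4, 20.7], 'roll', np.float64(-0.01))
```

{"op": "servo_tool", "data": {
  "steps": [
    [0.0016, -0.0004, 0.005, 0],
    [0, 0, 0.005, 0],
    [0, 0, 0.004, 0],
    [0, 0, 0.002, 0],
    [0, 0, 0, 0]
  ]
}}

```text
t: 45.88
position: [664.5, -94.9, 133.4]
tool_rot: [[0.067, 0.998, -0.002], [0.998, -0.067, 0.0], [-0.0, -0.002, -1.0]]
wrist_force: [-0.3, 0.4, -1.9]
grip_width: 12.3
grasp_force: 88.6
```

{"op": "servo_tool", "data": {
  "steps": [
    [0, 0, 0.0015, 0],
    [0, 0, 0.0015, 0],
    [0, 0, 0.001, 0],
    [0, 0, 0.0005, 0],
    [0, 0, 0, 0]
  ]
}}

```text
t: 46.3
position: [665.3, -95.0, 130.1]
tool_rot: [[0.067, 0.998, -0.0], [0.998, -0.067, -0.0], [-0.0, 0.0, -1.0]]
wrist_force: [-0.1, -0.6, -1.6]
grip_width: 12.3
grasp_force: 88.7
```

{"op": "servo_tool", "data": {
  "steps": [
    [0, 0, 0, 0],
    [0, 0, 0, 0],
    [0, 0, 0, 0],
    [0, 0, 0, 0],
    [0, 0, 0, 0]
  ]
}}

```text
t: 46.72
position: [665.3, -95.0, 130.2]
tool_rot: [[0.067, 0.998, 0.0], [0.998, -0.067, -0.0], [-0.0, 0.0, -1.0]]
wrist_force: [0.8, -0.1, -1.7]
grip_width: 12.4
grasp_force: 88.7
```

{"op": "servo_tool", "data": {
  "steps": [
    [0, 0, 0.0005, 0],
    [0, 0, 0, 0],
    [0, 0, 0, 0],
    [0, 0, 0, 0],
    [0, 0, 0, 0]
  ]
}}

```text
t: 47.13
position: [665.3, -95.0, 130.0]
tool_rot: [[0.067, 0.998, 0.0], [0.998, -0.067, -0.0], [-0.0, 0.0, -1.0]]
wrist_force: [-1.3, -0.1, 2.2]
grip_width: 12.4
grasp_force: 89.1
```

{"op": "servo_tool", "data": {
  "steps": [
    [0, 0, 0, 0],
    [0, 0, 0, 0],
    [0, 0, 0, 0],
    [0, 0, 0, 0],
    [0, 0, -0.01, 0]
  ],
  "fingers": 0.5
}}

```text
t: 47.55
position: [663.8, -94.8, 138.0]
tool_rot: [[0.067, 0.998, -0.004], [0.998, -0.067, 0.0], [0.0, -0.004, -1.0]]
wrist_force: [-0.4, 0.8, -1.0]
grip_width: 42.5
grasp_force: 0.0
```

{"op": "servo_tool", "data": {
  "steps": [
    [0, 0, -0.02, 0],
    [0, 0, -0.03, 0],
    [0, 0, -0.03, 0],
    [0, 0, -0.03, 0],
    [0, 0, -0.03, 0]
  ]
}}

```text
t: 47.97
position: [665.1, -95.0, 281.9]
tool_rot: [[0.067, 0.998, 0.001], [0.998, -0.067, -0.0], [-0.0, 0.001, -1.0]]
wrist_force: [1.0, 0.2, 0.1]
grip_width: 42.5
grasp_force: 0.0
```

{"op": "servo_tool", "data": {
  "steps": [
    [-0.03, -0.03, 0, 0],
    [-0.03, -0.03, 0, 0],
    [-0.03, -0.03, 0, 0],
    [0, 0, 0, 0],
    [0, 0, 0, 0]
  ]
}}

```text
t: 48.38
position: [568.8, -180.4, 280.6]
tool_rot: [[0.073, 0.997, -0.0], [0.997, -0.073, -0.001], [-0.001, 0.0, -1.0]]
wrist_force: [0.8, 0.5, -0.5]
grip_width: 42.7
grasp_force: 0.0
```

```bash
python3 - <<'E'
from h import *
s=show()
im,d=cams.get_image('scene'); cv2.imwrite('pics/s15.png',im)
blobs('scene',im,'green',156,None,100)
im,d=cams.get_image('top'); cv2.imwrite('pics/t15.png',im); blobs('top',im,'green',156,None,100); blobs('top',im,'red',100,None,60)
E
```

```text
t 48.38 pos [ 568.8 -180.4  280.6] yaw 85.79 w 42.7 gf 0.0 F [ 0.8  0.5 -0.5] q [ 13.  21.   1. 106.  -0.  52.   9.]
scene green 401 [301. 228.] [ 671.2 -102.8] rect [ 671.7 -102. ] [112.3  21.4] pca -93.0
top green 196 [286. 170.] [664.2 -95.4] rect [664.  -95.4] [106.   12.6] pca -93.8
top green 288 [489. 314.] [ 308.4 -606.4] rect [ 310.  -606.1] [108.5  59.7] pca -151.4
top red 132 [229. 225.] [521.8  54.3] rect [521.   54.4] [93.7  9.7] pca -176.3
```

View pics/s15.png

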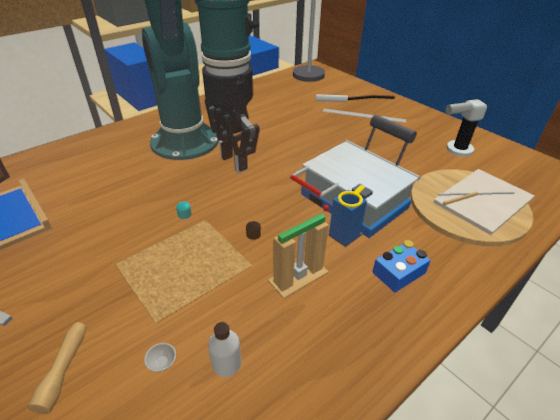

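The pad is empty, the lid is shut with its handle at (310,185), the pointer has turned to (360,190), and the key hangs in the rack at (301,228). I'll hand in.

```bash
python3 -c "
from h import *
print(order.finish_job())"
```

```text
the job is handed in; nothing more can be done
None
```

I handed the job in at about 48 s of the 210 s: both silver boxes are in the tub, the lid is shut, the stem was turned clockwise to its stop, and the key is back hanging in its rack; the hand-in call returned no verdict.

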